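# Hang the checked link plate on its post and show the round-topped plate to the webcam

## Robot

A 7-joint arm with a two-finger parallel gripper is mounted at the origin on a cart in front of the work surface, level with it; the furniture and walls round the work are solid. World frame = base frame: x ahead of the robot, y to its left, z up, the work surface at z = 0. Lengths are in m, angles in rad, forces in N, time in s.
With the tool pointing down it reaches from about 0.4 to 0.875 m from the base axis. Payload 19.3 kg.
Tool frame: the origin (TCP) lies at the very end of the fingers, on their centre line; the grasp point (between the pads) lies 19 mm behind it; z points along the fingers, y is the line along which they close (so a half turn about z gives the same grasp; the last joint's range is limited). The gripper opens to 85 mm and grips with 20 to 120 N. Pads are 22 mm wide; open, the fingers measure 114 mm over their backs; the gripper's body (76 mm by 85 mm) begins 54 mm behind the grasp point. The pads swing forward as they close: fully open they stand 13 mm farther back than shut.
Start: joints at [1.256, 0.521, -0.036, 1.599, 0.021, 1.021, -0.113], TCP at [0.151, -0.606, 0.198] pointing down, gripper open.
Joint ranges: [-2.91, 2.91], [-0.3, 2.13], [-1.5, 1.42], [0.17, 2.43], [-1.26, 4.41], [0.16, 1.93], [-2.52, 2.52]. Speed limits (rad/s): [1.89, 1.89, 2.39, 2.39, 3.01, 3.01, 3.01].

## Interface

Orientations are given as [roll, pitch, yaw] about the fixed x, y, z axes, in that order (R = Rz(yaw) Ry(pitch) Rx(roll)).
In Python, from workcell import bot gives the robot as it stands.
- The arm moves only by the shell command python3 -m crank 'ROWS' [FORCE]. ROWS is a JSON object of lists of equal length, an entry for each row: "travel": the shift along the world's x, y, z in cm, a list of three; "turn": the turn, a rotation vector about the world's x, y, z in degrees, a list of three; "gripper": the closure, from 0 (fully open) to 1 (shut). A call has exactly 5 rows; each row is the pose to reach, as a shift and turn from the pose commanded when the call began; what a row does not reach only later rows make up. A row lasts 1/10 s, in which the tool goes at most 50 mm and 8.59 degrees, less where a joint would pass 70% of its speed; a pose out of reach is approached as far as the arm can. A call with a gripper value outside its range is refused whole. The fingers move at their own pace and stop on an object; FORCE is the grip in N (left out, the last holds). Time passes only in rows, so rows that repeat a pose let the fingers close, or fill a call up. It gives the time, the measured TCP pose, the force, the opening and the grip force at its end, in the units of the state.
- bot.observe(): the state, without advancing time (a new reading comes with each control period).
- bot.grab_frame(name): name is "scene" or "top" or "wrist"; returns a dict with "pixels" (480x640x3 uint8, red, green, blue), "fx", "fy", "cx", "cy" (pixels), "extrinsics" (4x4, takes a point from world to camera coordinates). Camera axes: x right, y down, z forward; pixel columns grow to the right and rows downward; lengths in m; the calibration is good to about 2 mm. A picture is of the moment at which its call begins. There is no depth.
- bot.job_done(): hands the job in; it is judged then, once.
The state is a dict: "clock": time; "qpos": joint angles; "qd": joint speeds; "joint_efforts": joint torques, N m; "position": TCP position; "tool_rot": TCP orientation; "force": force on the tool from outside, world axes, zero at the start; "moment": the same for the moment, N m; "grip_width": finger opening in m; "finger_force": force on a finger pad.
Only numpy, scipy, OpenCV 4.12 (cv2) and the standard library are available. Lean on these libraries where they do the work, as an engineer would, in place of code of your own. Each camera call takes 0.05 s, during which the arm holds its last target. There are 200 camera calls.

## Task

You are checking spare shelf fittings on a video call. The flat link plate lying on the surface is already checked: hang it by its eye over the post of the stand, right down flat on the stand's foot, and let go of it. Then take the round-topped plate out of the slotted rack and hold it up still for the webcam, upright in its picture and squarely facing the lens, with its middle straight in front of the lens and 13 cm from it; finish while still holding it there. Leave the square-topped plates in the rack, do not bump the webcam, and leave everything else where it is.

Things in the scene. Friction and masses are not known exactly. Their poses are not given: they have to be found in the camera images.
- link_plate: flat steel bar 90 (x) x 30 (y) x 8 (z) mm with one round eye of 17 mm near its +x end, lying flat on the work surface; origin at the centre of its underside; mass 0.10 to 0.20 kg. It can be gripped across its 30 mm width anywhere on the part without the eye (x from -45 to +15 mm); 12 mm to the -x side of the origin is a good place
- link_eye (a point): centre of the link plate's eye, 28 mm from the origin along +x, at mid thickness (4 mm above the underside)
- stand: fixed stand: round wooden foot 80 mm across and 12 mm thick, with an upright steel post 9 mm thick in its middle that ends 57 mm above the surface (top 5 mm rounded off); origin at the centre of its underside, z up
- post_foot (a point): point on the post's axis at the top face of the foot, 12 mm above the surface; the hung link plate's underside lies at this height
- rack: fixed white rack 166 (x) x 74 (y) mm with three slots across it, at x = -55, 0 and +55 mm, for one plate each; slots are 10 mm wide, their floor is 8 mm above the surface and their walls reach to 32 mm; origin at the centre of its underside
- round_plate: steel plate standing on edge in one rack slot (which varies): 8 mm thick (x), 60 wide (y), 105 tall (z); lower 75 mm straight with two 11 mm holes 30 mm up, top a half circle of radius 30; origin at the middle of its lower edge, z up, x normal to its faces (both alike). Leans up to 0.1 rad in the slot; 0.13 to 0.25 kg. Grip its top across the thickness; 47 mm clear to the next plate
- round_plate_center (a point): middle of the round-topped plate, 50 mm above its origin along z, at mid thickness
- square_plate_a: one of two like plates in the other slots, 8 mm thick (x), 60 mm wide (y), 90 mm tall (z), with square top corners and four holes; origin at the middle of its lower edge; stays in the rack
- square_plate_b: the other square-topped plate, the same; stays in the rack
- webcam: fixed webcam on a slim post with a round black foot 72 mm across; 250 mm tall in all, 90 mm wide at the head; origin at the centre of its underside, its front is -x
- webcam_head: tilting grey head of the webcam, 24x74x28 mm, its pivot and origin 240 mm above the surface; it looks along its own -x axis, tilted 0.2 to 0.55 rad below level (varies); the joint is stiff; its z axis is up in the picture
- lens (a point): front of the webcam's lens, 18 mm from the head's origin along the head's -x axis
- view_point (a point): point on the lens's axis 130 mm in front of the lens (head -x), where the middle of the round-topped plate belongs
- the_mug: bystander, not to be moved: dotted mug, 94 tall mm; origin at the centre of its underside
- the_tin: bystander, not to be moved: flat green hinged tin, 66x91x23 mm; origin at the centre of its underside
- the_sharpener: bystander, not to be moved: small grey sharpener, 23x28x14 mm; origin at the centre of its underside
- the_glue: bystander, not to be moved: glue stick standing upright, 27 across, 94 tall mm; origin at the centre of its underside
- the_eraser: bystander, not to be moved: eraser, 20x44x12 mm; origin at the centre of its underside
Not all that is in view belongs to the job. There is more than one size of the webcam; the one meant has the size given above.

How it is judged:
By the outcome, as a careful person would: the job done as asked, in the order asked, and still so for the second after the job is handed in, while the arm keeps its last pose, push and grip.
It also fails if it takes over 56 s, if anything falls off the work surface, if the arm or the gripper's body presses on something with over 40 N, if the wrist force passes 120 N, or if a joint passes its speed limit or range.

## Working session

There is one attempt and no reset: what is moved stays moved. The work goes in short steps, Python scripts to look and compute and a shell command to move; the robot and the scene stay as the last step left them, time stands still between calls to the robot, and variables do not carry over. Pictures are saved under pics/ and viewed, at most 10 in all, crops included, and the job is handed in when it is done.

```bash
mkdir -p pics; ls; cat > h.py <<'E'
import numpy as np,cv2,pickle
from scipy.spatial.transform import Rotation as R
def grab(n,f):
    from workcell import bot
    d=bot.grab_frame(n); cv2.imwrite(f'pics/{f}.png',d['pixels'][:,:,::-1]); pickle.dump(d,open(f'pics/{f}.pkl','wb')); return d
def load(f): return pickle.load(open(f'pics/{f}.pkl','rb'))
def ray(d,u,v):
    E=np.array(d['extrinsics']);Rm=E[:3,:3];c=-Rm.T@E[:3,3]
    r=Rm.T@np.array([(u-d['cx'])/d['fx'],(v-d['cy'])/d['fy'],1]);return c,r/np.linalg.norm(r)
def onz(d,u,v,z):
    c,r=ray(d,u,v);return c+r*(z-c[2])/r[2]
def proj(d,p):
    E=np.array(d['extrinsics']);q=(E[:3,:3]@np.atleast_2d(p).T).T+E[:3,3]
    return np.c_[d['fx']*q[:,0]/q[:,2]+d['cx'],d['fy']*q[:,1]/q[:,2]+d['cy']]
def tri(*a):
    A=np.zeros((3,3));b=np.zeros(3)
    for d,u,v in a:
        c,r=ray(d,u,v);P=np.eye(3)-np.outer(r,r);A+=P;b+=P@c
    return np.linalg.solve(A,b)
E
python3 - <<'E'
from h import *
from workcell import bot
for n in('scene','top'):
    d=grab(n,n+'0');E=np.array(d['extrinsics']);print(n,d['fx'],-E[:3,:3].T@E[:3,3],E[2,:3])
print(bot.observe())
E
```

```text
pics
scene 580.5514020364545 [ 0.06651836 -1.01491726  1.17929654] [ 0.31523885  0.68613979 -0.65561929]
top 543.7960287271316 [0.46333657 0.02383906 1.40420218] [ 0.06658235 -0.00418823 -0.99777214]
{'clock': 0.1, 'qpos': array([ 1.25579345,  0.52197065, -0.03631227,  1.59993154,  0.02119706,
        1.02113088, -0.11277256]), 'qd': array([-1.03358362e-03,  1.89413172e-03,  6.38164404e-04, -4.10878844e-03,
        7.06021591e-04, -4.16378096e-05,  1.03464190e-03]), 'joint_efforts': array([ 4.05487619e-03, -9.28498793e+01,  1.98384024e+00, -3.70535374e+01,
        1.80450222e-02,  5.41590431e-03,  7.90909439e-05]), 'position': array([ 0.15135211, -0.60604724,  0.19798033]), 'tool_rot': array([-3.14054011e+00,  7.96930885e-05,  2.44804341e-01]), 'force': array([ 0.63334511, -0.38101078,  0.09041899]), 'moment': array([ 0.01429689,  0.00058816, -0.06128226]), 'finger_force': 0.0, 'grip_width': 0.08544155120499307}
```

View pics/scene0.png

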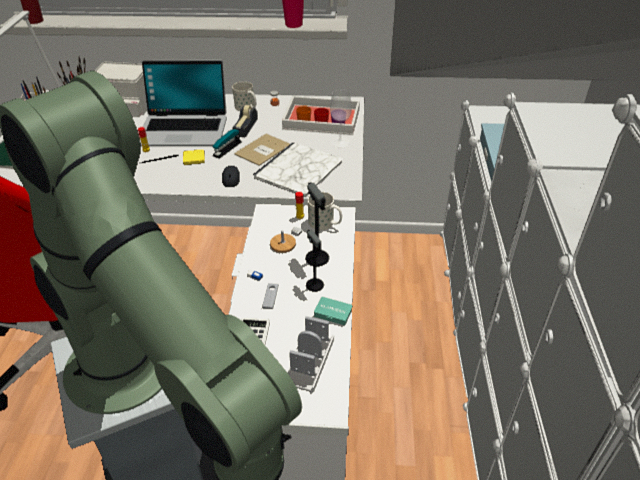

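View pics/top0.png

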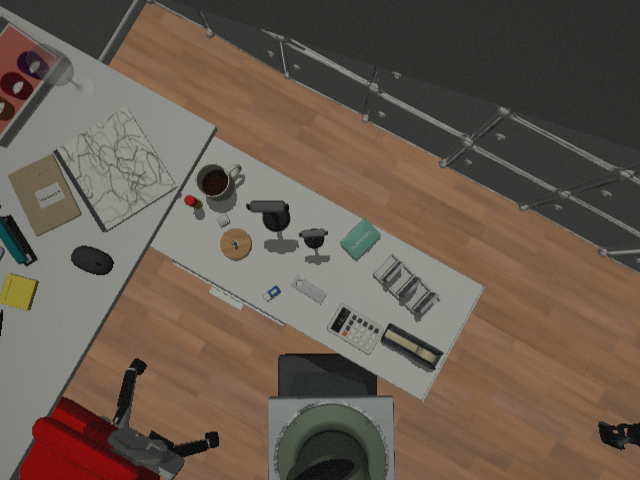

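```bash
python3 - <<'E'
from h import *
t=load('top0');s=load('scene0')
P=[[0,0,0],[.15,-.606,.2],[.6,0,0],[.6,.2,0]]
print(proj(t,P).round(),proj(s,P).round())
a=t['pixels'][150:380,160:500,::-1];cv2.imwrite('pics/c1.png',cv2.resize(a,(800,541),interpolation=cv2.INTER_CUBIC))
a=s['pixels'][170:410,220:380,::-1];cv2.imwrite('pics/c2.png',cv2.resize(a,(400,600),interpolation=cv2.INTER_CUBIC))
E
```

```text
[[331. 458.]
 [611. 415.]
 [328. 221.]
 [251. 222.]] [[120. 365.]
 [260. 530.]
 [334. 288.]
 [304. 246.]]
```

View pics/c1.png

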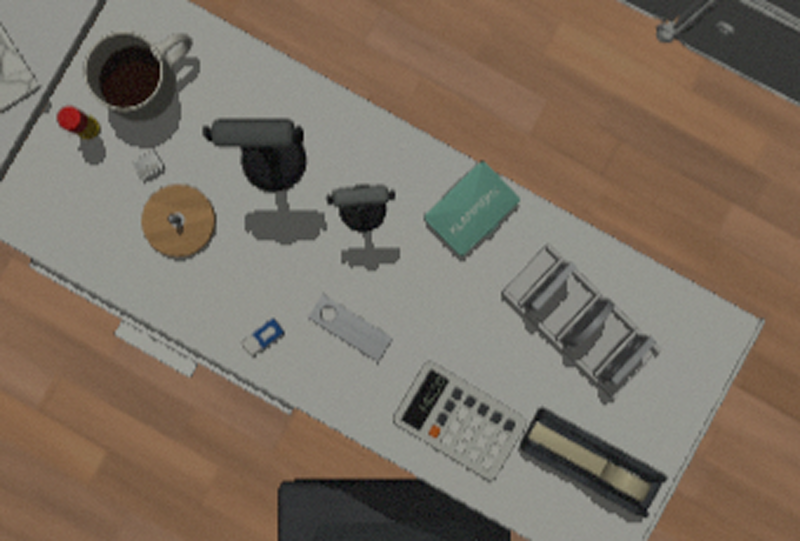

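View pics/c2.png

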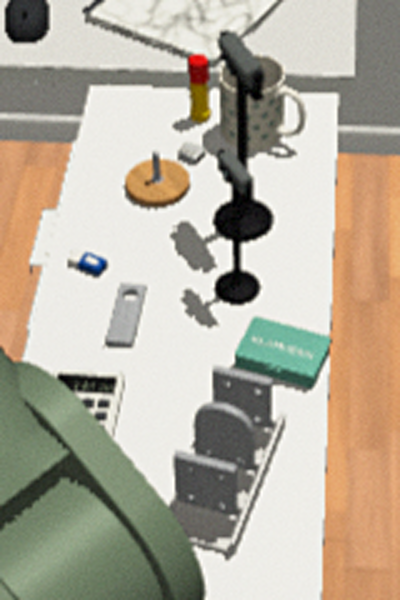

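```bash
python3 - <<'E'
from h import *
t=load('top0');s=load('scene0')
T=lambda x,y:((x+.5)*340/800-.5+160,(y+.5)*230/541-.5+150)
S=lambda x,y:((x+.5)*.4-.5+220,(y+.5)*.4-.5+170)
def z(n,x,y,h): print(n,onz(t,*T(x,y),h).round(4))
z('eye',327,313,.008)
for c in((318,293),(308,318),(393,333),(383,361)): z('link',*c,.008)
z('foot',179,221,.012)
print('post tri',tri((t,*T(173,216)),(s,*S(155,153))))
z('camfoot',273,158,.005);z('smallfoot',362,209,.005)
z('headL',205,132,.24);z('headR',302,135,.24)
print('headtri',tri((t,*T(255,132)),(s,*S(242,62))),'small',tri((t,*T(361,195)),(s,*S(233,170))))
for c in((548,245),(657,345),(605,398),(502,293)): z('rack',*c,.032)
print('roundtop',tri((t,*T(592,310)),(s,*S(224,408))))
print('tin',onz(t,*T(470,210),.023))
E
```

```text
eye [0.442  0.0779 0.008 ]
link [0.4638 0.0875 0.008 ]
link [0.4368 0.0986 0.008 ]
link [0.4194 0.0064 0.008 ]
link [0.3893 0.0177 0.008 ]
foot [0.544 0.238 0.012]
post tri [0.5460187  0.23864165 0.05137033]
camfoot [0.6124 0.1357 0.005 ]
smallfoot [0.5551 0.0386 0.005 ]
headL [0.6121 0.179  0.24  ]
headR [0.6082 0.0902 0.24  ]
headtri [0.61244883 0.13360364 0.23484859] small [0.55631117 0.03805752 0.17533956]
rack [ 0.5122 -0.1608  0.032 ]
rack [ 0.4039 -0.275   0.032 ]
rack [ 0.3484 -0.2181  0.032 ]
rack [ 0.4614 -0.1105  0.032 ]
roundtop [ 0.43841626 -0.19333105  0.09932172]
tin [ 0.5514097  -0.07842057  0.023     ]
```

```bash
python3 -m crank '{"travel":[[2.4,3.6,2],[4.8,7.2,4],[7.2,10.8,6],[9.6,14.4,8],[12,18,10]],"turn":[[0,0,8],[0,0,16],[0,0,24],[0,0,32],[0,0,40]],"gripper":[0,0,0,0,0]}'
python3 -m crank '{"travel":[[2.5,4,0.5],[5,8,1],[7.5,12,1.5],[10,16,2],[12.5,20,2.5]],"turn":[[0,0,0],[0,0,0],[0,0,0],[0,0,0],[0,0,0]],"gripper":[0,0,0,0,0]}'
python3 - <<'E'
from h import *
d=grab('wrist','w1');from workcell import bot;o=bot.observe();print(o['position'],o['tool_rot'],o['qpos'])
E=np.array(d['extrinsics']);Rm=R.from_euler('xyz',o['tool_rot']).as_matrix()
c=-E[:3,:3].T@E[:3,3];print('cam in tool',Rm.T@(c-o['position']),(Rm.T@E[:3,:3].T).round(3).tolist(),d['fx'])
E
```

```text
clock: 0.6
position: [0.272, -0.4247, 0.2991]
tool_rot: [-3.141, 0.0, 0.949]
force: [1.3, -0.8, 0.0]
grip_width: 0.0854
finger_force: 0.0
clock: 1.1
position: [0.3969, -0.2246, 0.3237]
tool_rot: [3.141, 0.0, 0.943]
force: [0.3, -1.1, -0.6]
grip_width: 0.0854
finger_force: 0.0
[ 0.40098594 -0.21815439  0.32469435] [ 3.14035463e+00 -2.55806308e-03  9.49764588e-01] [ 0.76712417  0.14222534 -0.4462855   1.82558353  0.06379608  1.18632722
 -0.32009548]
cam in tool [ 0.06081685  0.00087939 -0.1745854 ] [[-0.006, -0.962, -0.272], [1.0, -0.006, -0.002], [0.0, -0.272, 0.962]] 421.6947699826604
```

View pics/w1.png

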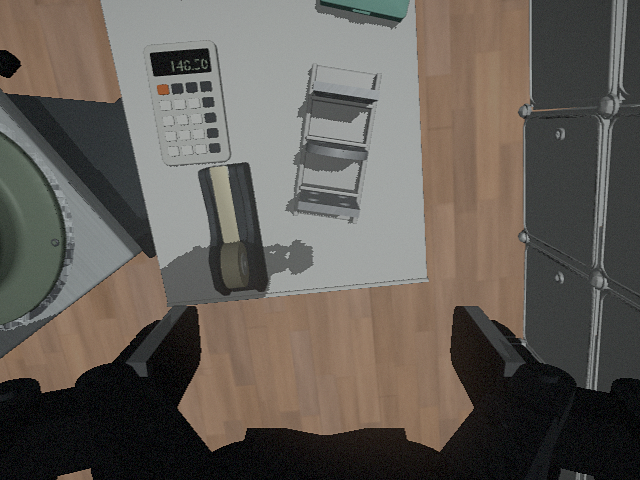

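```bash
python3 - <<'E'
from h import *
d=load('w1');t=load('top0')
c=[onz(d,*p,.032) for p in((313,66),(381,74),(355,221),(293,212))]
print(np.round(c,4),np.mean(c,0));
for a,b in((0,1),(1,2),(2,3),(3,0)): v=c[b]-c[a];print(np.linalg.norm(v),np.degrees(np.arctan2(v[1],v[0])))
for p in((337,150),(303,143),(369,150)): print(onz(d,*p,.105),onz(d,*p,.075))
E
```

```text
[[ 0.4592 -0.1174  0.032 ]
 [ 0.5118 -0.165   0.032 ]
 [ 0.4006 -0.2776  0.032 ]
 [ 0.3498 -0.2279  0.032 ]] [ 0.43033826 -0.19697088  0.032     ]
0.07089525140446218 -42.18519616766185
0.15822724855385514 -134.6574104431334
0.07104928128766923 135.6116264426944
0.15550296044027961 45.261812548969466
[ 0.43098904 -0.19619207  0.105     ] [ 0.43055824 -0.19822658  0.075     ]
[ 0.40949805 -0.17287986  0.105     ] [ 0.40743269 -0.17314129  0.075     ]
[ 0.45474551 -0.21341162  0.105     ] [ 0.45612158 -0.21675582  0.075     ]
```

```bash
python3 -m crank '{"travel":[[0,4,0],[0,8.5,0],[0,13,0],[0,17.5,0],[0,22,0]],"turn":[[0,0,1.2],[0,0,2.4],[0,0,3.6],[0,0,4.8],[0,0,6]],"gripper":[0,0,0,0,0]}'
python3 -m crank '{"travel":[[0,0,0],[0,0,0],[0,0,0],[0,0,0],[0,0,0]],"turn":[[0,0,0],[0,0,0],[0,0,0],[0,0,0],[0,0,0]],"gripper":[0,0,0,0,0]}'
python3 -c "
from h import *
grab('wrist','w2')"
```

```text
clock: 1.65
position: [0.3959, -0.0048, 0.3235]
tool_rot: [3.141, 0.0, 1.048]
force: [1.3, -0.7, 0.3]
grip_width: 0.0855
finger_force: 0.0
clock: 2.15
position: [0.3964, -0.0071, 0.3234]
tool_rot: [-3.141, 0.0, 1.046]
force: [-0.1, 0.8, 0.6]
grip_width: 0.0853
finger_force: 0.0
```

View pics/w2.png

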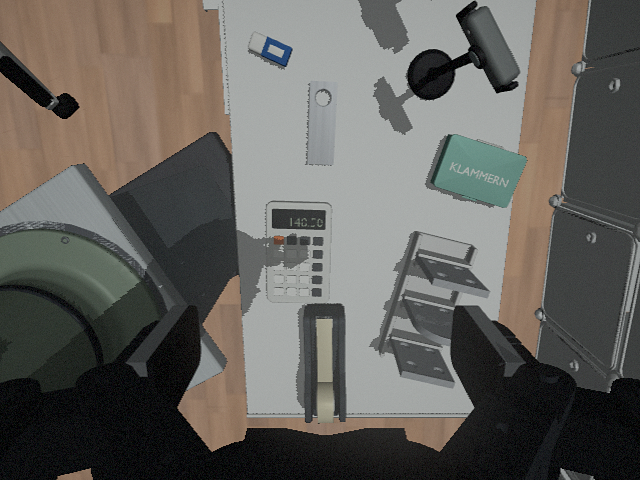

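```bash
python3 - <<'E'
from h import *
d=load('w2');from workcell import bot;o=bot.observe();print(o['position'],o['tool_rot'])
c=np.array([onz(d,*p,z) for p,z in(((310,81),.008),((336,82),.008),((333.5,165),.008),((306.5,164),.008))])
print(c.round(4));x=(c[0]+c[1]-c[2]-c[3])/2;print(np.linalg.norm(x),np.linalg.norm(c[0]-c[1]))
yaw=np.arctan2(x[1],x[0]);u=x/np.linalg.norm(x);m=c.mean(0);print(np.degrees(yaw),m,'eye',onz(d,323,97,.006),m+.028*u)
g=m-.013*u;print('grip',g,'delta cm',(g-o['position'])*100,'turn',np.degrees(yaw-o['tool_rot'][2]))
# refine with gray mask
im=d['pixels'][60:185,295:350].astype(int);print(im[::12,::5].mean(2).round().astype(int))
E
```

```text
[ 0.39644514 -0.00691882  0.32341546] [-3.14137869e+00  4.43705301e-05  1.04642570e+00]
[[0.4375 0.0973 0.008 ]
 [0.4616 0.0822 0.008 ]
 [0.4147 0.0055 0.008 ]
 [0.3884 0.022  0.008 ]]
0.08993573128438993 0.02847698528710346
57.71269324405705 [0.42555687 0.05173616 0.008     ] eye [0.44154993 0.0759231  0.006     ] [0.44051349 0.0754068  0.008     ]
grip [0.41861273 0.04074621 0.008     ] delta cm [  2.21675857   4.76650297 -31.54154613] turn -2.243083103974956
[[165 165 168 168 166 168 167 168 168 167 167]
 [168 165 167 167 169 169 167 165 168 167 168]
 [168 169 168 146 155 160 159 165 162 169 166]
 [167 171 167 155 119 169 166  88 163 166 170]
 [170 169 171 152 154 159 157 161 160 168 171]
 [168 168 170 152 153 156 154 159 160 171 170]
 [170 167 173 152 147 153 155 158 166 169 169]
 [170 167 159 150 149 150 150 155 170 170 170]
 [170 169 173 148 150 144 147 150 171 169 171]
 [169 171 169 171 170 171 171 168 169 172 172]
 [169 169 170 169 170 170 172 171 170 170 170]]
```

```bash
python3 -m crank '{"travel":[[1.1,2.4,-4],[2.2,4.8,-8.5],[2.2,4.8,-13.3],[2.2,4.8,-18.1],[2.2,4.8,-23]],"turn":[[0,0,-1.1],[0,0,-2.2],[0,0,-2.2],[0,0,-2.2],[0,0,-2.2]],"gripper":[0.35,0.35,0.35,0.35,0.35]}'
python3 -m crank '{"travel":[[0,0,-2.5],[0,0,-5],[0,0,-7.5],[0,0,-8.5],[0,0,-9.1]],"turn":[[0,0,0],[0,0,0],[0,0,0],[0,0,0],[0,0,0]],"gripper":[0.35,0.35,0.35,0.35,0.35]}'
python3 -m crank '{"travel":[[0,0,0],[0,0,0],[0,0,0],[0,0,0],[0,0,0]],"turn":[[0,0,0],[0,0,0],[0,0,0],[0,0,0],[0,0,0]],"gripper":[0.35,0.45,0.55,0.7,0.8]}' 60
python3 -m crank '{"travel":[[0,0,0],[0,0,0],[0,0,0],[0,0,0],[0,0,0]],"turn":[[0,0,0],[0,0,0],[0,0,0],[0,0,0],[0,0,0]],"gripper":[0.9,1,1,1,1]}' 70
```

```text
clock: 2.7
position: [0.4183, 0.0416, 0.0917]
tool_rot: [-3.141, -0.001, 1.009]
force: [2.4, -0.8, -0.6]
grip_width: 0.0553
finger_force: 0.0
clock: 3.2
position: [0.4183, 0.0416, 0.0019]
tool_rot: [-3.141, 0.001, 1.009]
force: [0.2, 0.3, -0.2]
grip_width: 0.0554
finger_force: 0.0
clock: 3.7
position: [0.4187, 0.0415, 0.0029]
tool_rot: [3.141, -0.0, 1.009]
force: [0.4, 1.0, -0.6]
grip_width: 0.0171
finger_force: 0.0
clock: 4.2
position: [0.4184, 0.0416, 0.0025]
tool_rot: [-3.142, 0.0, 1.009]
force: [-0.3, -0.2, -0.3]
grip_width: 0.0002
finger_force: 0.0
```

```bash
python3 -c "
from h import *
d=grab('wrist','w3')
print(proj(d,[[.4184,.0416,.0025],[.4415,.076,.008],[.4256,.0517,.008]]))"
```

```text
[[325.3841256  280.56761577]
 [328.54732958 189.82326018]
 [327.11506846 257.9182127 ]]
```

View pics/w3.png

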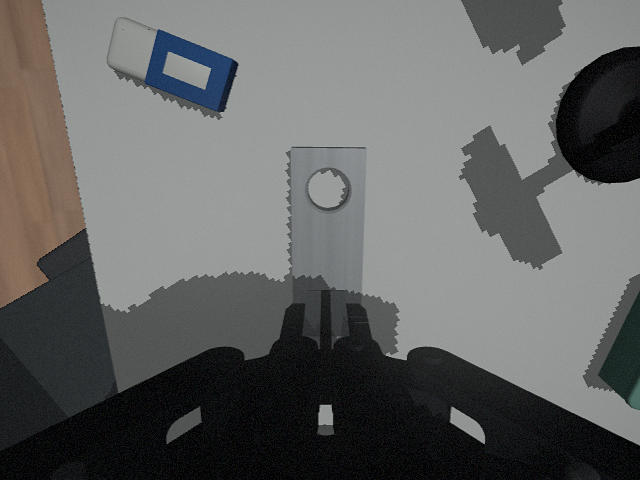

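```bash
python3 -c "
from h import *
a=load('w3')['pixels'][240:400,240:420,::-1]
a=(255*(a/255.)**.5).astype('uint8')
cv2.imwrite('pics/c3.png',cv2.resize(a,(675,600),interpolation=cv2.INTER_CUBIC))"
```

```text
(no output)
```

View pics/c3.png

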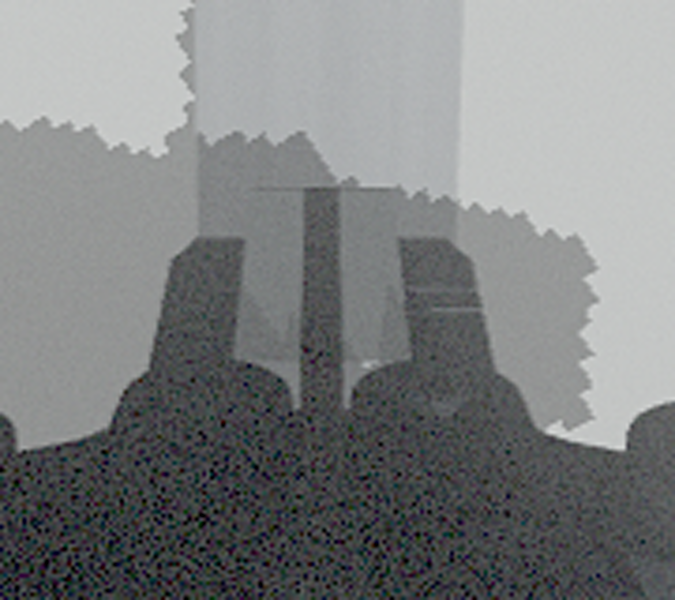

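```bash
python3 - <<'E'
from h import *
d=load('w3');from workcell import bot;o=bot.observe();print(o['clock'],o['position'],o['force'],o['finger_force'])
M=R.from_euler('xyz',o['tool_rot']).as_matrix()
for x in(0,.011):
  for s in(-.006,0,.006,.012,.019): print(x,s,proj(d,o['position']+M@np.array([x,0,-s])).round(1))
for y in(.008,.015): print(proj(d,o['position']+M@np.array([[.011],[y],[-.006]])[:,0]))
E
```

```text
4.25 [0.41843483 0.04165447 0.00247289] [-0.55008733  0.70486518  0.32281341] 0.0
0 -0.006 [[325.4 275.7]]
0 0 [[325.4 280.4]]
0 0.006 [[325.4 285.5]]
0 0.012 [[325.4 290.8]]
0 0.019 [[325.4 297.6]]
0.011 -0.006 [[325.4 252.8]]
0.011 0 [[325.4 256.9]]
0.011 0.006 [[325.4 261.2]]
0.011 0.012 [[325.4 265.9]]
0.011 0.019 [[325.5 271.7]]
[[344.29708038 261.23558554]]
[[360.80651021 261.24750359]]
```

```bash
python3 -m crank '{"travel":[[0,0,0.8],[0,0,0.8],[0,0,0.8],[0,0,0.8],[0,0,0.8]],"turn":[[0,0,0],[0,0,0],[0,0,0],[0,0,0],[0,0,0]],"gripper":[0.4,0.4,0.4,0.4,0.4]}' 60
python3 -m crank '{"travel":[[0,0,-0.3],[0,0,-0.6],[0,0,-0.8],[0,0,-0.9],[0,0,-1]],"turn":[[0,0,0],[0,0,0],[0,0,0],[0,0,0],[0,0,0]],"gripper":[0.4,0.4,0.4,0.4,0.4]}'
python3 -m crank '{"travel":[[0,0,-0.1],[0,0,-0.2],[0,0,-0.2],[0,0,-0.3],[0,0,-0.3]],"turn":[[0,0,0],[0,0,0],[0,0,0],[0,0,0],[0,0,0]],"gripper":[0.4,0.4,0.4,0.4,0.4]}'
```

```text
clock: 4.75
position: [0.4184, 0.0416, 0.0104]
tool_rot: [-3.142, 0.0, 1.009]
force: [1.0, 0.2, -0.3]
grip_width: 0.0513
finger_force: 0.0
clock: 5.25
position: [0.4184, 0.0417, 0.0003]
tool_rot: [-3.141, 0.0, 1.009]
force: [-0.4, -0.5, 0.1]
grip_width: 0.0511
finger_force: 0.0
clock: 5.75
position: [0.4184, 0.0416, -0.0026]
tool_rot: [-3.142, 0.0, 1.009]
force: [0.3, -0.0, 0.8]
grip_width: 0.0511
finger_force: 0.0
```

```bash
python3 -m crank '{"travel":[[0,0,-0.1],[0,0,-0.2],[0,0,-0.3],[0,0,-0.4],[0,0,-0.4]],"turn":[[0,0,0],[0,0,0],[0,0,0],[0,0,0],[0,0,0]],"gripper":[0.4,0.4,0.4,0.4,0.4]}'
```

```text
clock: 6.25
position: [0.4184, 0.0416, -0.0066]
tool_rot: [-3.141, 0.0, 1.009]
force: [0.0, -0.1, -0.6]
grip_width: 0.0514
finger_force: 0.0
```

```bash
python3 -m crank '{"travel":[[0,0,-0.1],[0,0,-0.2],[0,0,-0.3],[0,0,-0.4],[0,0,-0.4]],"turn":[[0,0,0],[0,0,0],[0,0,0],[0,0,0],[0,0,0]],"gripper":[0.4,0.4,0.4,0.4,0.4]}'
```

```text
clock: 6.75
position: [0.4184, 0.0416, -0.0106]
tool_rot: [-3.141, 0.0, 1.009]
force: [0.5, 0.2, 0.0]
grip_width: 0.0512
finger_force: 0.0
```

```bash
python3 - <<'E'
from h import *
d=grab('wrist','w4')
a=d['pixels'][200:400,180:470,::-1]
a=(255*(a/255.)**.5).astype('uint8')
cv2.imwrite('pics/c4.png',cv2.resize(a,(800,552),interpolation=cv2.INTER_CUBIC))
E
```

```text
(no output)
```

View pics/c4.png

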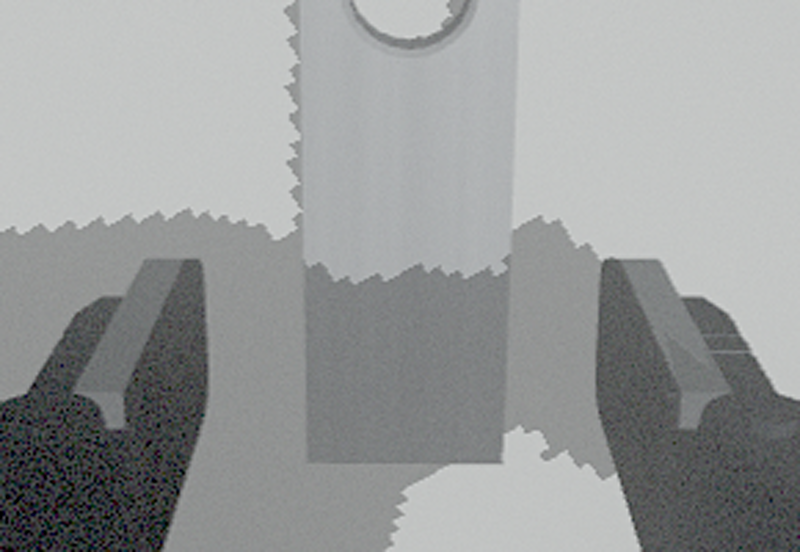

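```bash
python3 - <<'E'
from h import *
d=load('w4');f=lambda x,y:((x+.5)*.3625-.5+180,(y+.5)*200/552-.5+200)
for a,b in(((308,463),(503,463)),((305,280),(508,280)),((300,2),(519,2))):
    p,q=onz(d,*f(*a),.008),onz(d,*f(*b),.008);print(p.round(4),q.round(4),np.linalg.norm(p-q))
# hypothesis: camera position true is higher by h
g=d['pixels'].astype(int).mean(2)
for r in(230,290,340,360): print(r,[int(v) for v in g[r,280:380:2]])
d3=load('w3');g=d3['pixels'].astype(int).mean(2)
for r in(160,230,): print(r,[int(v) for v in g[r,280:376:2]])
E
```

```text
[0.3892 0.0222 0.008 ] [0.4144 0.0063 0.008 ] 0.02986863176365634
[0.4055 0.0477 0.008 ] [0.4306 0.032  0.008 ] 0.02967056792540339
[0.4275 0.0824 0.008 ] [0.4529 0.0665 0.008 ] 0.029927884645021864
230 [150, 155, 146, 91, 101, 119, 119, 122, 122, 123, 122, 124, 118, 117, 120, 120, 123, 122, 124, 127, 124, 126, 122, 122, 120, 124, 119, 122, 122, 123, 123, 125, 129, 126, 121, 122, 128, 127, 127, 129, 126, 127, 127, 128, 154, 155, 151, 153, 153, 153]
290 [88, 87, 85, 88, 86, 113, 116, 116, 119, 120, 113, 114, 117, 117, 113, 112, 117, 122, 120, 116, 114, 118, 115, 115, 115, 115, 117, 114, 118, 118, 122, 120, 119, 117, 117, 124, 127, 122, 119, 121, 121, 120, 117, 86, 81, 86, 89, 89, 88, 90]
340 [85, 84, 86, 82, 86, 83, 64, 64, 65, 65, 64, 63, 62, 64, 61, 63, 63, 64, 65, 66, 61, 62, 63, 60, 64, 64, 59, 66, 66, 64, 61, 60, 64, 65, 68, 67, 64, 63, 65, 68, 60, 66, 86, 83, 85, 85, 86, 87, 91, 83]
360 [83, 83, 85, 83, 84, 82, 64, 67, 62, 62, 63, 61, 61, 62, 61, 61, 68, 63, 62, 63, 59, 67, 62, 62, 62, 61, 61, 61, 60, 68, 69, 68, 61, 66, 67, 67, 67, 64, 67, 67, 62, 100, 148, 149, 150, 149, 149, 150, 152, 76]
160 [153, 153, 153, 154, 154, 100, 127, 129, 132, 131, 133, 133, 131, 130, 127, 127, 130, 137, 136, 135, 133, 137, 139, 137, 132, 131, 131, 138, 134, 139, 140, 138, 141, 138, 136, 140, 140, 142, 140, 139, 134, 138, 141, 150, 154, 152, 155, 154]
230 [155, 157, 153, 152, 155, 83, 122, 120, 122, 124, 124, 122, 121, 124, 120, 125, 123, 124, 124, 128, 127, 125, 128, 124, 119, 122, 123, 124, 125, 126, 129, 130, 128, 127, 129, 128, 133, 130, 127, 128, 127, 128, 148, 155, 155, 152, 152, 154]
```

```bash
python3 - <<'E'
from h import *
d=load('w4');from workcell import bot;o=bot.observe();M=R.from_euler('xyz',o['tool_rot']).as_matrix()
print(d['cx'],d['cy'],o['position'],o['tool_rot'])
f=lambda x,y:((x+.5)*.3625-.5+180,(y+.5)*200/552-.5+200)
def pt(l,r,gap):
    a=ray(d,*l);b=ray(d,*r)
    from scipy.optimize import brentq
    g=lambda k:np.linalg.norm(k*(a[1]-b[1]))-gap
    k=brentq(g,.01,1);m=a[0]+k*(a[1]+b[1])/2;return M.T@(m-o['position'])
print('front',pt(f(202,260),f(601,260),.0512),'rear',pt(f(208,400),f(597,400),.0512))
print('strip end',pt(f(125,395),f(682,395),.0512))
E
```

```text
325.2329234593248 239.51900330092562 [ 0.41839436  0.04165279 -0.01058493] [-3.14145051e+00  7.99516746e-05  1.00926811e+00]
front [ 0.00925044 -0.00010976 -0.03706724] rear [-9.99699694e-03  3.58669511e-05 -3.84568478e-02]
strip end [ 1.39486318e-02  3.30227674e-05 -7.97186037e-02]
```

```bash
python3 -m crank '{"travel":[[0,0,-0.4],[0,0,-0.8],[0,0,-1.2],[0,0,-1.6],[0,0,-1.8]],"turn":[[0,0,0],[0,0,0],[0,0,0],[0,0,0],[0,0,0]],"gripper":[0.4,0.4,0.4,0.4,0.4]}'
```

```text
clock: 7.3
position: [0.4182, 0.0417, -0.029]
tool_rot: [-3.141, 0.0, 1.009]
force: [-0.3, 0.1, 0.2]
grip_width: 0.0512
finger_force: 0.0
```

```bash
python3 -m crank '{"travel":[[0,0,-0.1],[0,0,-0.2],[0,0,-0.3],[0,0,-0.4],[0,0,-0.4]],"turn":[[0,0,0],[0,0,0],[0,0,0],[0,0,0],[0,0,0]],"gripper":[0.4,0.4,0.4,0.4,0.4]}'
```

```text
clock: 7.8
position: [0.4185, 0.0416, -0.0326]
tool_rot: [-3.142, -0.0, 1.009]
force: [0.6, -0.1, -0.2]
grip_width: 0.0514
finger_force: 0.0
```

```bash
python3 -m crank '{"travel":[[0,0,0],[0,0,0],[0,0,0],[0,0,0],[0,0,0]],"turn":[[0,0,0],[0,0,0],[0,0,0],[0,0,0],[0,0,0]],"gripper":[0.6,0.8,0.8,0.8,0.8]}' 70
```

```text
clock: 8.3
position: [0.4185, 0.0416, -0.0321]
tool_rot: [3.141, -0.0, 1.009]
force: [-2.7, 0.3, 14.7]
grip_width: 0.0276
finger_force: 68.1
```

```bash
python3 -m crank '{"travel":[[0,0,1],[0,0,3.5],[0,0,6.5],[0,0,9],[0,0,10.2]],"turn":[[0,0,0],[0,0,0],[0,0,0],[0,0,0],[0,0,0]],"gripper":[0.8,0.8,0.8,0.8,0.8]}'
python3 -m crank '{"travel":[[2,3.5,0],[4,7,0],[6,10.5,0],[8,14,0],[9,15.5,0]],"turn":[[0,0,-2.6],[0,0,-5.2],[0,0,-7.8],[0,0,-10.4],[0,0,-12.8]],"gripper":[0.8,0.8,0.8,0.8,0.8]}'
python3 -m crank '{"travel":[[0,0,0],[0,0,0],[0,0,0],[0,0,0],[0,0,0]],"turn":[[0,0,0],[0,0,0],[0,0,0],[0,0,0],[0,0,0]],"gripper":[0.8,0.8,0.8,0.8,0.8]}'
python3 - <<'E'
from h import *
d=grab('wrist','w5');from workcell import bot;o=bot.observe();M=R.from_euler('xyz',o['tool_rot']).as_matrix()
e=o['position']+M@np.array([.041,0,-.036]);print(e,'eye px',proj(d,e),'post top',proj(d,[.546,.2385,.057]),'foot',proj(d,[.545,.238,.012]),'rim',proj(d,[.545+.04,.238,.012]))
g=d['pixels'];hsv=cv2.cvtColor(g,cv2.COLOR_RGB2HSV)
m=((hsv[...,0]>8)&(hsv[...,0]<25)&(hsv[...,1]>90)&(hsv[...,2]>60)).astype('uint8')
n,l,st,ce=cv2.connectedComponentsWithStats(m)
for i in range(1,n):
    if st[i,4]>300: print(st[i],ce[i])
E
```

```text
clock: 8.8
position: [0.419, 0.0415, 0.0716]
tool_rot: [3.14, -0.001, 1.009]
force: [-0.6, -0.5, -1.7]
grip_width: 0.0277
finger_force: 70.2
clock: 9.3
position: [0.5092, 0.2002, 0.0693]
tool_rot: [-3.141, -0.001, 0.786]
force: [0.5, 0.8, -0.9]
grip_width: 0.0278
finger_force: 70.1
clock: 9.8
position: [0.5084, 0.1959, 0.0696]
tool_rot: [3.141, 0.0, 0.785]
force: [-0.2, -0.1, -0.7]
grip_width: 0.0276
finger_force: 70.1
[0.53744071 0.22507656 0.10559523] eye px [[325.29742322 204.47231027]] post top [[317.33640282 148.44522121]] foot [[318.1121328  145.38461991]] rim [[372.01826995  90.05953887]]
[ 247   66  143  116 5999] [333.33188865 111.10601767]
```

```bash
cat > foot.py <<'E'
from h import *
import sys
from scipy.optimize import least_squares
def foot(d):
    hsv=cv2.cvtColor(d['pixels'],cv2.COLOR_RGB2HSV)
    m=((hsv[...,0]>8)&(hsv[...,0]<25)&(hsv[...,1]>90)&(hsv[...,2]>60)).astype('uint8')
    n,l,st,ce=cv2.connectedComponentsWithStats(m);i=1+np.argmax(st[1:,4]);m=(l==i)
    pts=[]
    for c in range(st[i,0]+4,st[i,0]+st[i,2]-4):   # upper outline
        r=np.where(m[:,c])[0].min(); pts.append(onz(d,c,r-.5,.012)[:2])
    pts=np.array(pts)
    s=least_squares(lambda p:np.hypot(*(pts-p[:2]).T)-p[2],[.545,.238,.04],loss='soft_l1',f_scale=.001)
    return s.x,np.sqrt(np.mean(s.fun**2)),m
if __name__=='__main__':
    d=load(sys.argv[1]);x,e,m=foot(d);print('foot',x,e)
    g=d['pixels'].astype(int).mean(2)
    for r in range(90,300,6): print(r,' '.join('%3d'%v for v in g[r,270:384:3]))
E
python3 foot.py w5
```

```text
foot [0.54520151 0.23939265 0.0388546 ] 0.00016195653446090402
90 125 125 127 125 126 124 129 124 128 128 129 128 133 134 135 128 122 119 124 123 121 123 123 123 123 121 122 123 121 126 127 129 129 123 177 172 172 172
96 122 125 124 127 127 125 128 124 128 126 128 123 126 126 128 129 126 126 121 122 120 123 123 123 122 124 121 123 120 121 121 120 124 127 128 128 171 168
102 129 128 128 129 126 125 122 128 125 126 130 129 125 129 125 128 131 125 119 118 124 124 122 124 124 124 123 125 122 123 124 124 124 119 125 124 118 174
108 127 124 126 129 127 129 126 129 126 126 127 124 130 127 129 130 124 129 117 117 120 120 123 124 127 120 124 123 122 124 128 124 125 122 124 122 121 116
114 127 127 127 130 126 124 126 133 129 129 125 126 127 122 128 124 126 130 130 124 120 118 116 118 121 123 125 128 127 126 122 125 124 128 126 124 122 121
120 127 128 128 129 131 130 128 125 128 127 131 128 129 128 126 127 127 125 126 129 120 123 116 117 116 117 120 120 120 124 125 123 124 125 124 122 124 124
126 128 123 129 128 127 130 130 127 130 126 124 126 128 130 132 126 127 127 126 125 128 123 115 115 116
[... 3720 characters left out ...]
 132 135 140 138 138 141 144 137 141 141 141 142 140 140 149 174 171 171 173
276 106 100 105 102 131 131 135 138 136 137 135 135 134 137 137 136 138 138 138 137 134 137 137 138 140 139 140 141 144 141 138 141 139 145 171 173 172 173
282 104 104 105 105 127 135 135 138 134 135 133 137 135 137 137 138 136 138 136 136 135 136 139 138 138 139 137 139 141 140 141 139 143 146 172 172 172 172
288 103 104 102 101 127 134 135 136 135 136 135 132 133 136 137 136 138 138 134 133 137 135 136 136 136 140 137 141 141 139 141 139 139 155 174 174 173 174
294  78  83  79  79  37  65 133 136 134 132 136 131 135 135 136 138 136 136 137 134 133 133 138 136 140 140 136 139 141 140 140 139  37  43  79  80  80  80
```

```bash
python3 -m crank '{"travel":[[0.4,0.7,0],[0.75,1.42,0],[0.75,1.42,-1],[0.75,1.42,-2.5],[0.75,1.42,-3.5]],"turn":[[0,0,0],[0,0,0],[0,0,0],[0,0,0],[0,0,0]],"gripper":[0.8,0.8,0.8,0.8,0.8]}'
python3 - <<'E'
from h import *
d=grab('wrist','w6');from workcell import bot;o=bot.observe();M=R.from_euler('xyz',o['tool_rot']).as_matrix()
e=o['position']+M@np.array([.041,.0004,-.036]);print(o['position'],e,'eye px',proj(d,e),'post top',proj(d,[.5452,.239,.057]))
g=d['pixels'].astype(int).mean(2)
for r in range(168,240,4): print(r,' '.join('%3d'%v for v in g[r,285:369:3]))
E
```

```text
clock: 10.35
position: [0.5152, 0.2104, 0.0325]
tool_rot: [-3.141, 0.002, 0.786]
force: [0.1, 0.1, -1.5]
grip_width: 0.0275
finger_force: 70.1
[0.51455911 0.2100524  0.03135966] [0.54393099 0.23882503 0.0672287 ] eye px [[326.13153865 205.94465588]] post top [[328.20882846 197.70276919]]
168 138 137 141 141 139 134 135 136 142 142 145 145 143 142 138 139 141 145 143 142 145 146 148 147 147 145 143 148
172 137 138 139 136 137 135 136 136 142 143 144 141 145 140 139 136 140 142 144 143 143 147 147 145 149 146 144 145
176 137 140 138 140 137 135 136 136 138 140 139 140 146 142 140 135 137 145 141 143 145 140 144 143 148 148 143 143
180 135 140 140 138 138 135 133 135 142 141 121  97  97  96  92  90  91 110 145 143 145 144 145 146 147 144 143 144
184 136 136 137 138 138 135 132 137 110  97  79  59  58  60  65  60  60  58  90  89 148 141 144 143 147 143 140 143
188 136 140 138 134 137 135 134 101  68  76  74  57  95  95  64  68  69  56 147 139  90 128 143 144 146 146 142 145
192 135 135 135 136 134 131 102  68  68  67  75  83  94 113 125  64 113  99  94 123 122  93 127 142 146 143 143 144
[... 576 characters left out ...]
 139
216 130 131 135 136 131 113  72 104 115 114 112 112 109  65  69  66  68  68 115 112 112  57 108 132 140 138 139 141
220 127 134 136 134 135 126 117  77  83 117 112 116  62  68  69  69  68  66 114 111  65  90 114 139 140 136 139 138
224 131 131 132 132 133 133 127 119  75  78  92 112  69  69  71  65  71  79  71  65 117 110 136 141 139 141 136 138
228 129 133 132 133 131 130 129 129 124 124  70  74  75  77  74  76  71  67  99 114 131 135 138 139 140 140 137 138
232 126 129 132 132 130 131 128 130 133 134 122 120 118 123 118 119 120 113 128 135 136 138 137 138 138 137 136 137
236 131 131 133 131 131 132 128 127 132 135 133 132 135 133 131 131 133 133 135 134 138 133 136 137 134 133 136 133
```

```bash
python3 -m crank '{"travel":[[0,0,-0.8],[0,0,-1.8],[0,0,-2.9],[0,0,-4],[0,0,-4.8]],"turn":[[0,0,0],[0,0,0],[0,0,0],[0,0,0],[0,0,0]],"gripper":[0.8,0.8,0.8,0.8,0.8]}'
```

```text
clock: 10.9
position: [0.5157, 0.2107, -0.0147]
tool_rot: [-3.141, 0.001, 0.786]
force: [-0.5, 0.2, -1.3]
grip_width: 0.0277
finger_force: 70.1
```

```bash
python3 -m crank '{"travel":[[0,0,-0.1],[0,0,-0.2],[0,0,-0.3],[0,0,-0.4],[0,0,-0.45]],"turn":[[0,0,0],[0,0,0],[0,0,0],[0,0,0],[0,0,0]],"gripper":[0.8,0.8,0.8,0.8,0.8]}'
```

```text
clock: 11.4
position: [0.5161, 0.2108, -0.0178]
tool_rot: [3.141, -0.0, 0.786]
force: [-0.8, 0.3, -1.4]
grip_width: 0.0276
finger_force: 70.1
```

```bash
python3 -m crank '{"travel":[[0,0,-0.05],[0,0,-0.1],[0,0,-0.15],[0,0,-0.2],[0,0,-0.2]],"turn":[[0,0,0],[0,0,0],[0,0,0],[0,0,0],[0,0,0]],"gripper":[0.8,0.8,0.8,0.8,0.8]}'
```

```text
clock: 11.9
position: [0.516, 0.2108, -0.02]
tool_rot: [3.142, -0.0, 0.786]
force: [0.8, 1.0, -1.4]
grip_width: 0.0275
finger_force: 70.2
```

```bash
python3 -m crank '{"travel":[[0,0,0],[0,0,-0.05],[0,0,-0.1],[0,0,-0.1],[0,0,-0.1]],"turn":[[0,0,0],[0,0,0],[0,0,0],[0,0,0],[0,0,0]],"gripper":[0.8,0.8,0.8,0.8,0.8]}'
```

```text
clock: 12.4
position: [0.516, 0.2109, -0.0202]
tool_rot: [3.141, -0.0, 0.786]
force: [-5.3, -2.9, 18.5]
grip_width: 0.0274
finger_force: 72.4
```

```bash
python3 -m crank '{"travel":[[0,0,0.05],[0,0,0.05],[0,0,0.05],[0,0,0.05],[0,0,0.05]],"turn":[[0,0,0],[0,0,0],[0,0,0],[0,0,0],[0,0,0]],"gripper":[0.55,0.45,0.4,0.4,0.4]}'
python3 -m crank '{"travel":[[0,0,1],[0,0,3.5],[0,0,7],[0,0,11],[0,0,15]],"turn":[[0,0,0],[0,0,0],[0,0,0],[0,0,0],[0,0,0]],"gripper":[0.4,0.4,0.4,0.4,0.4]}'
python3 - <<'E'
from h import *
d=grab('wrist','w7');from workcell import bot;o=bot.observe()
u=np.array([np.cos(.786),np.sin(.786),0]);v=np.array([-u[1],u[0],0]);e=np.array([.5453,.239,.020])
m=e-.028*u
pts=[m+a*u+b*v for a,b in((.045,.015),(.045,-.015),(-.045,-.015),(-.045,.015))]
P=proj(d,pts);print(P.round(1))
g=d['pixels'].astype(int).mean(2)
print('cy mid row');
for r in P[:,1].mean()+np.array([-40,0,60]): print(int(r),' '.join('%d:%d'%(c,g[int(r),c]) for c in range(int(P[:,0].min())-16,int(P[:,0].max())+16,3)))
c=int(P[:,0].mean()-15)
print(c,' '.join('%d:%d'%(r,g[r,c]) for r in range(int(P[:,1].min())-20,int(P[:,1].max())+24,3)))
E
```

```text
clock: 12.9
position: [0.5159, 0.2108, -0.0206]
tool_rot: [-3.142, 0.0, 0.786]
force: [-0.3, 0.1, -0.2]
grip_width: 0.0511
finger_force: 0.0
clock: 13.4
position: [0.5156, 0.2108, 0.1317]
tool_rot: [-3.141, -0.0, 0.786]
force: [1.7, -0.7, 0.6]
grip_width: 0.0512
finger_force: 0.0
[[304.4 137.4]
 [349.7 137.4]
 [347.6 265.9]
 [305.9 265.9]]
cy mid row
161 288:114 291:116 294:117 297:112 300:116 303:70 306:144 309:144 312:140 315:128 318:146 321:73 324:68 327:69 330:72 333:123 336:70 339:81 342:150 345:146 348:147 351:120 354:113 357:111 360:113 363:115
201 288:113 291:113 294:115 297:118 300:116 303:119 306:138 309:140 312:140 315:137 318:139 321:139 324:144 327:136 330:139 333:140 336:142 339:144 342:144 345:144 348:127 351:119 354:115 357:110 360:116 363:118
261 288:165 291:169 294:168 297:167 300:158 303:99 306:131 309:131 312:128 315:127 318:131 321:131 324:80 327:81 330:73 333:102 336:130 339:131 342:132 345:131 348:167 351:167 354:167 357:165 360:166 363:168
311 117:124 120:123 123:121 126:124 129:124 132:123 135:122 138:150 141:146 144:146 147:149 150:146 153:148 156:147 159:145 162:145 165:143 168:142 171:143 174:133 177:142 180:145 183:141 186:138 189:141 192:140 195:138 198:138 201:140 204:137 207:138 210:135 213:136 216:136 219:138 222:135 225:134 228:133 231:131 234:133 237:132 240:132 243:130 246:133 249:129 252:130 255:129 258:129 261:129 264:128 267:171 270:95 273:98 276:99 279:101 282:101 285:103 288:99
```

```bash
python3 -m crank '{"travel":[[-1.5,0,2.2],[-3.5,-1,5],[-4.5,-3,8],[-5.5,-5.5,11],[-5.5,-7.6,11]],"turn":[[0,0,-8.5],[0,0,-17],[0,0,-25.5],[0,0,-34],[0,0,-42.5]],"gripper":[0.4,0.4,0.4,0.4,0.4]}'
python3 -m crank '{"travel":[[0,0,0],[0,0,0],[0.5,0,0],[1,0,0],[1,0,0]],"turn":[[0,-8.5,0],[0,-17,0],[0,-25.5,0],[0,-34,0],[0,-42.5,0]],"gripper":[0.4,0.4,0.4,0.4,0.4]}'
python3 -m crank '{"travel":[[0,0,0],[0,0,0],[0,0,0],[0,0,0],[0,0,0]],"turn":[[0,-7.5,0],[0,-7.5,0],[0,-7.5,0],[0,-7.5,0],[0,-7.5,0]],"gripper":[0.4,0.4,0.4,0.4,0.4]}'
python3 - <<'E'
from h import *
d=grab('wrist','w8');print(proj(d,[[.61,.134,.24],[.61,.179,.24],[.61,.09,.24]]))
from workcell import bot;print(bot.observe()['qpos'].round(2))
p=proj(d,[[.61,.134,.24]])[0].astype(int)
a=d['pixels'][max(0,p[1]-90):p[1]+90,max(0,p[0]-120):p[0]+120,::-1];print(max(0,p[0]-120),max(0,p[1]-90),a.shape)
a=(255*(a/255.)**.6).astype('uint8')
k=min(800/a.shape[1],600/a.shape[0]);print(k);cv2.imwrite('pics/c8.png',cv2.resize(a,None,fx=k,fy=k,interpolation=cv2.INTER_CUBIC))
E
```

```text
clock: 13.95
position: [0.4612, 0.1347, 0.2436]
tool_rot: [-3.14, -0.005, 0.039]
force: [0.3, 0.8, -0.5]
grip_width: 0.0513
finger_force: 0.0
clock: 14.45
position: [0.4688, 0.1282, 0.2354]
tool_rot: [3.097, -0.374, 0.051]
force: [-0.2, 0.1, 0.4]
grip_width: 0.0514
finger_force: 0.0
clock: 14.95
position: [0.4742, 0.1242, 0.23]
tool_rot: [3.072, -0.436, 0.059]
force: [0.2, -0.9, -0.9]
grip_width: 0.0512
finger_force: 0.0
[[314.59488735  -8.62383708]
 [218.44423103 -15.77382543]
 [406.21397436  -1.81082686]]
[-1.18  0.08  0.65  2.28  0.47  0.48 -2.46]
194 0 (82, 240, 3)
3.3333333333333335
```

```bash
cat > rel.py <<'E'
# usage: rel.py x y z  tilt(deg, about -y)  yaw(deg): shift cm and rotvec deg from measured pose
from h import *
import sys
from workcell import bot
x,y,z,t,yw=map(float,sys.argv[1:6]);o=bot.observe()
T=R.from_euler('y',-t,degrees=True)*R.from_euler('z',yw,degrees=True)*R.from_euler('x',180,degrees=True)
C=R.from_euler('xyz',o['tool_rot']);v=(T*C.inv()).as_rotvec(degrees=True)
print('clk',o['clock'],'pos',o['position'].round(4),'q',o['qpos'].round(2));print('shift cm',((np.array([x,y,z])-o['position'])*100).round(2),'rotvec',v.round(2),np.linalg.norm(v).round(1))
E
python3 rel.py .48 .14 .25 40 90
```

```text
clk 15.0 pos [0.4738 0.1249 0.2299] q [-1.18  0.08  0.65  2.28  0.47  0.48 -2.46]
shift cm [0.62 1.51 2.01] rotvec [-45.13  -9.94  74.39] 87.6
```

```bash
python3 -m crank '{"travel":[[0,0.2,0.4],[0,0.4,0.8],[0,0.6,1.2],[0,0.8,1.6],[0,1,2]],"turn":[[-4.4,-1,7],[-8.8,-2,14],[-13.2,-3,21],[-17.6,-4,28],[-22,-5,35]],"gripper":[0.4,0.4,0.4,0.4,0.4]}'
python3 rel.py .48 .14 .25 40 90
```

```text
clock: 15.5
position: [0.4745, 0.1344, 0.2503]
tool_rot: [2.659, -0.347, 0.842]
force: [0.4, 0.0, 0.2]
grip_width: 0.0511
finger_force: 0.0
clk 15.5 pos [0.4745 0.1344 0.2503] q [-1.26  0.03  0.56  2.34  0.89  0.55 -2.24]
shift cm [ 0.55  0.56 -0.03] rotvec [-23.31  -4.48  39.04] 45.7
```

```bash
python3 -m crank '{"travel":[[0,0.1,0],[0,0.2,0],[0,0.3,0],[0,0.4,0],[0,0.5,0]],"turn":[[-4.4,-0.9,7],[-8.8,-1.8,14],[-13.2,-2.7,21],[-17.6,-3.6,28],[-22,-4.5,35.5]],"gripper":[0.4,0.4,0.4,0.4,0.4]}'
python3 rel.py .48 .14 .25 40 90
python3 - <<'E'
from h import *
d=grab('wrist','w8');print(proj(d,[[.61,.134,.24],[.61,.179,.24],[.61,.09,.24],[.612,.135,0]]))
E
```

```text
clock: 16.0
position: [0.4754, 0.1395, 0.2512]
tool_rot: [2.455, -0.084, 1.412]
force: [0.4, 1.0, -0.7]
grip_width: 0.051
finger_force: 0.0
clk 16.0 pos [0.4754 0.1395 0.2512] q [-1.12  0.01  0.37  2.43  1.23  0.51 -2.  ]
shift cm [ 0.46  0.05 -0.12] rotvec [-4.84 -0.29  9.06] 10.3
[[471.76867983 207.18672824]
 [466.73089116 137.34304336]
 [476.23894538 269.16229695]
 [274.81417696 190.71261772]]
```

```bash
python3 - <<'E'
from h import *
d=load('w8')
a=d['pixels'][115:295,400:560,::-1]
a=(255*(a/255.)**.55).astype('uint8')
a=cv2.resize(a,None,fx=3.3,fy=3.3,interpolation=cv2.INTER_CUBIC)
t=load('top0')['pixels'][185:255,240:310,::-1];t=(255*(t/255.)**.55).astype('uint8');t=cv2.resize(t,(260,260),interpolation=cv2.INTER_CUBIC)
s=load('scene0')['pixels'][178:243,290:340,::-1];s=(255*(s/255.)**.55).astype('uint8');s=cv2.resize(s,(260,338),interpolation=cv2.INTER_CUBIC)
o=np.zeros((600,800,3),'uint8');o[:594,:528]=a;o[:260,530:790]=t;o[262:600,530:790]=s
cv2.imwrite('pics/c9.png',o)
E
```

```text
(no output)
```

View pics/c9.png

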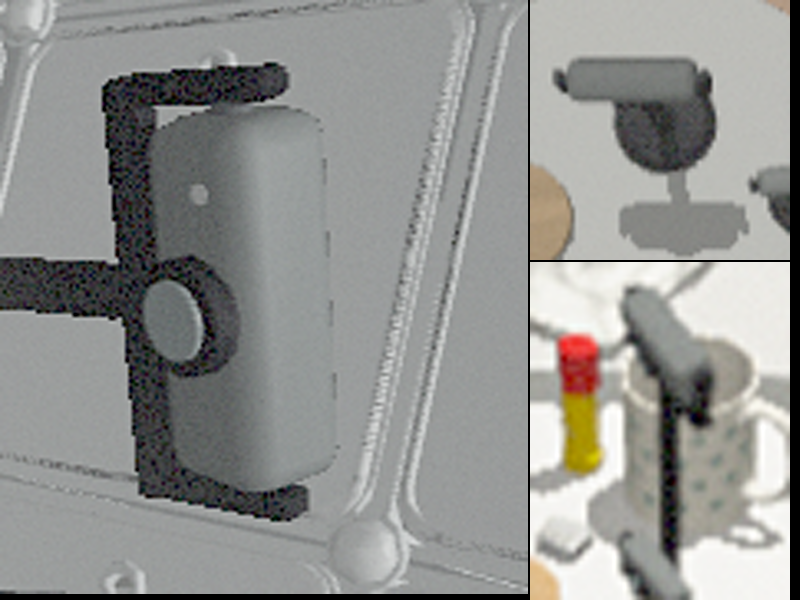

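```bash
cat > cam.py <<'E'
from h import *
from scipy.optimize import least_squares
d=load('w8');t=load('top0')
W=lambda x,y:np.array([400+(x+.5)/3.3-.5,115+(y+.5)/3.3-.5])
Tp=lambda x,y:np.array([240+(x-530)*70/260,185+y*70/260])
def frame(p):
    x,y,yaw,ti=p;O=np.array([x,y,.24])
    return O,(R.from_euler('z',yaw)*R.from_euler('y',-ti)).as_matrix()
# tilt check: head -x axis = (-cos, 0, -sin): Ry(-ti) maps x->(cos,0,sin)
def sil(O,M,sx,sz,r,obs,other):
    f=lambda sx,sz,y:proj(d,O+M@np.array([sx*(.012-r),y,sz*(.014-r)]))[0]
    a,b=f(sx,sz,-.03),f(sx,sz,.03);n=np.array([-(b-a)[1],(b-a)[0]]);n/=np.linalg.norm(n)
    if n@(a-f(*other,-.03))<0:n=-n
    c=O+M@np.array([sx*.007,0,sz*.009]);E=np.array(d['extrinsics']);dep=(E[:3,:3]@c+E[:3,3])[2]
    return [n@(W(*o)-a)-r*d['fx']/dep for o in obs]
def res(p,r=.005,full=True):
    O,M=frame(p);e=[]
    e+=list((proj(d,O+M@[-.018,0,0])[0]-W(174,321))*1.0)
    e+=sil(O,M,1,1,r,[(325,150),(329,300),(334,430)],(-1,-1))
    e+=sil(O,M,-1,-1,r,[(154,150),(168,400),(174,455)],(1,1))
    # symmetric end midpoints: bracket ends -> centre row
    if full: e+=list((proj(t,O)[0]-Tp(633,80))*.7)
    return np.array(e)
if __name__=='__main__':
    for r in(.003,.005,.007):
      for full in(1,0):
        s=least_squares(res,[.61,.134,0.03,.35],args=(r,full));print(r,full,s.x.round(4),np.degrees(s.x[2:]).round(1),s.fun.round(2))
    O,M=frame(s.x)
E
python3 cam.py
```

```text
0.003 1 [ 0.6127  0.1334 -0.0322  0.4764] [-1.8 27.3] [-3.43  0.22 -1.37 -1.79 -1.69 -0.66  0.07 -0.65  0.19 -0.88]
0.003 0 [ 0.6128  0.1333 -0.0327  0.4786] [-1.9 27.4] [-3.4   0.25 -1.41 -1.82 -1.72 -0.57  0.14 -0.59]
0.005 1 [ 0.6125  0.1341 -0.0344  0.289 ] [-2.  16.6] [-0.68  0.07 -0.41 -0.9  -0.86 -0.57 -0.09 -0.87 -0.03 -0.82]
0.005 0 [ 0.6126  0.1341 -0.0345  0.2908] [-2.  16.7] [-0.67  0.06 -0.45 -0.94 -0.9  -0.51 -0.04 -0.82]
0.007 1 [ 0.6124  0.1342 -0.041   0.2236] [-2.3 12.8] [ 0.44 -0.03  1.15  0.68  0.73  0.85  0.81 -0.08 -0.08 -0.78]
0.007 0 [ 0.6125  0.1342 -0.041   0.2248] [-2.3 12.9] [ 0.47 -0.06  1.11  0.64  0.69  0.9   0.86 -0.03]
```

```bash
python3 -m crank '{"travel":[[1,0,-1.5],[2,0,-3],[3,0,-4.5],[4,0,-6],[4.5,0,-7.5]],"turn":[[0,-4,0],[0,-8,0],[0,-12,0],[0,-16,0],[0,-20,0]],"gripper":[0.4,0.4,0.4,0.4,0.4]}'
python3 -m crank '{"travel":[[0,0,0],[0,0,0],[0,0,0],[0,0,0],[0,0,0]],"turn":[[0,0,0],[0,0,0],[0,0,0],[0,0,0],[0,0,0]],"gripper":[0.4,0.4,0.4,0.4,0.4]}'
python3 rel.py .52 .14 .18 55 90
python3 - <<'E'
from h import *
d=grab('wrist','w9');E=np.array(d['extrinsics']);print(-E[:3,:3].T@E[:3,3]);print(proj(d,[[.612,.134,.24],[.61,.179,.24],[.61,.09,.24],[.594,.134,.235]]))
for n in('w8','w9'):
    d=load(n);p=proj(d,[[.594,.134,.237]])[0].astype(int);g=cv2.cvtColor(d['pixels'],cv2.COLOR_RGB2GRAY).astype(int);g=cv2.GaussianBlur(g.astype('float32'),(3,3),0).astype(int)
    print(n,p)
    for r in range(p[1]-24,p[1]+26,3): print(r,' '.join('%3d'%v for v in g[r,p[0]-30:min(640,p[0]+50):2]))
E
```

```text
clock: 16.55
position: [0.4989, 0.1129, 0.2069]
tool_rot: [2.357, 0.118, 1.398]
force: [0.6, -0.5, 0.5]
grip_width: 0.0513
finger_force: 0.0
clock: 17.05
position: [0.4983, 0.1135, 0.2071]
tool_rot: [2.359, 0.119, 1.4]
force: [0.5, 1.1, -0.4]
grip_width: 0.0513
finger_force: 0.0
clk 17.05 pos [0.4983 0.1135 0.2071] q [-0.46  0.24 -0.41  2.43  1.51  0.8  -2.27]
shift cm [ 2.17  2.65 -2.71] rotvec [  5.92 -10.69  10.33] 16.0
[0.39011233 0.21565292 0.32279059]
[[517.24702551 185.58209533]
 [531.39210865  98.87012072]
 [502.75917809 258.10315239]
 [492.58227996 192.67999027]]
w8 [453 213]
189 105 104 105 104 104 105  33  13  12  12  13   8  23  43  43  42  44  44  44  44  44  45  49  54  58  63  75  86  97 105 106 104 102 102 101 102 102  99  88 105
192 107 108 108 108 106 106  40  13  12   9  11  14  24  40  37  38  30  20  31  45  43  45  47  53  59  64  71  83  97 106 104 103 103 102 101 102 102  99  91 104
195  11   9  13  11  12  33  28  10  11  16   8  13   7   9   8  10  11  16  11  12  28  42  49  55  58  65  72  84  96 104 104 105 104 102 102 102 102  99  98 104
198  12  12  12 
[... 4380 characters left out ...]
  81  88  98 107 110 106 105 107 107 107 107
208  33  16  15  14  19  16  13  30 105  44  44  27   9  11  15  16  12  13  13  19  13  16  21  30  54  62  65  70  74  84  90  99 108 107 107 106 107 108 107 107
211  10  11  16  15  15  17  12  79 109  44  50  51  43  27  21  20  19  14  13  18  26  39  53  53  59  62  67  69  77  85  92 103 108 106 105 106 107 106 108 108
214   9   9  16  13  14  13   7 111  72  44  50  49  50  50  52  53  52  53  53  52  52  52  53  56  62  64  68  74  79  86  96 106 107 106 106 107 107 106 108 101
217  10  14  14  18  19  13  17  99  63  47  50  51  50  51  52  53  49  52  52  51  51  53  53  56  61  65  70  74  83  90  98 107 106 105 105 107 106 108 107 110
```

```bash
cat > lens.py <<'E'
from h import *
from scipy.optimize import least_squares
def bpts(n,c):
    d=load(n);g=cv2.cvtColor(d['pixels'],cv2.COLOR_RGB2GRAY);g=cv2.GaussianBlur(g,(0,0),.7).astype('float32')
    face=np.median(g[c[1]-4:c[1]+5,c[0]-3:c[0]+4]);P=[]
    for a in np.linspace(0,2*np.pi,72,endpoint=False):
        rr=np.arange(2,25,.1);mx=(c[0]+rr*np.cos(a)).astype('float32')[None];my=(c[1]+rr*np.sin(a)).astype('float32')[None]
        v=cv2.remap(g,mx,my,cv2.INTER_LINEAR)[0]
        i=np.argmax((v<.58*face)|(v>1.2*face));P.append((mx[0,i],my[0,i]))
    return d,np.array(P),face
V=[bpts('w8',(451,212)),bpts('w9',(493,191))]
C0=np.array([.594,.134,.235])
def circ(d,u,v,n,rho):
    c,r=ray(d,u,v);c0=c+r*np.linalg.norm(C0-c)
    e1=np.cross(n,[0,0,1]);e1/=np.linalg.norm(e1);e2=np.cross(n,e1)
    a=np.linspace(0,2*np.pi,181);return proj(d,c0+rho*(np.cos(a)[:,None]*e1+np.sin(a)[:,None]*e2))
def res(p,views,yaw):
    t,rho=p[:2];n=R.from_euler('z',yaw).as_matrix()@np.array([-np.cos(t),0,-np.sin(t)]);e=[]
    for k,i in enumerate(views):
        d,P,_=V[i];q=circ(d,p[2+2*k],p[3+2*k],n,rho);cen=q[:-1].mean(0)
        al=np.arctan2(*(q-cen).T[::-1]);s=np.argsort(al);rq=np.hypot(*(q-cen).T)
        ap=np.arctan2(*(P-cen).T[::-1]);e+=list(np.hypot(*(P-cen).T)-np.interp(ap,al[s],rq[s],period=2*np.pi))
    return np.array(e)
for views in([0],[1],[0,1]):
  for yaw in(-.07,-.035,0):
    x0=[.35,.008]+sum([[451,212] if i==0 else [493,191] for i in views],[])
    s=least_squares(res,x0,args=(views,yaw),loss='soft_l1',f_scale=.5);print(views,yaw,s.x.round(4),'tilt',np.degrees(s.x[0]).round(1),'rms',np.sqrt(np.mean(res(s.x,views,yaw)**2)).round(2))
E
python3 lens.py
```

```text
[0] -0.07 [3.504000e-01 8.100000e-03 4.505217e+02 2.119359e+02] tilt 20.1 rms 0.54
[0] -0.035 [3.505000e-01 8.100000e-03 4.505407e+02 2.120163e+02] tilt 20.1 rms 0.46
[0] 0 [3.498000e-01 8.200000e-03 4.505552e+02 2.120811e+02] tilt 20.0 rms 0.44
[1] -0.07 [3.453000e-01 8.100000e-03 4.929806e+02 1.906294e+02] tilt 19.8 rms 0.58
[1] -0.035 [3.452000e-01 8.100000e-03 4.929752e+02 1.907027e+02] tilt 19.8 rms 0.52
[1] 0 [3.435000e-01 8.200000e-03 4.929804e+02 1.907714e+02] tilt 19.7 rms 0.5
[0, 1] -0.07 [3.492000e-01 8.100000e-03 4.505244e+02 2.119391e+02 4.929768e+02
 1.906300e+02] tilt 20.0 rms 0.56
[0, 1] -0.035 [3.493000e-01 8.100000e-03 4.505414e+02 2.120173e+02 4.929730e+02
 1.907010e+02] tilt 20.0 rms 0.49
[0, 1] 0 [3.482000e-01 8.200000e-03 4.505540e+02 2.120797e+02 4.929794e+02
 1.907659e+02] tilt 20.0 rms 0.47
```

```bash
cat >> lens.py <<'E'
s=least_squares(lambda p:res(p[1:],[0,1],p[0]),[0,.35,.008,450.5,212,493,190.7],loss='soft_l1',f_scale=.5);print('free yaw',s.x.round(3))
import cam
d9=load('w9')
def tot(p,w):
    x,y,yaw,r,dy=p[:5];q=[x,y,yaw,.349]
    e=list(cam.res(q,r,0)[2:]);O,M=cam.frame(q);L=O+M@[-.018,0,0]
    e+=list(w*(proj(cam.d,L)[0]-[450.54,212.03]))+list(w*(proj(d9,L)[0]-[492.97,190.73]));
    return np.array(e)
for w in(1,2):
    s=least_squares(tot,[.612,.134,0,.005,0],args=(w,));x=s.x;O,M=cam.frame([*x[:3],.349]);print(x.round(4),s.fun.round(2),'lens',O+M@[-.018,0,0],'view',O+M@[-.148,0,0])
print('tri lens',tri((cam.d,450.54,212.03),(d9,492.97,190.73)))
E
python3 lens.py | tail -6
```

```text
1.907659e+02] tilt 20.0 rms 0.47
free yaw [-8.00000e-03  3.49000e-01  8.00000e-03  4.50551e+02  2.12067e+02
  4.92977e+02  1.90752e+02]
[ 0.6125  0.1338 -0.0381  0.0055  0.    ] [ 0.15 -0.3  -0.22  0.24  0.48 -0.36  0.13  0.06 -0.92 -0.21] lens [0.59562631 0.13443769 0.23384475] view [0.47355189 0.13908828 0.18939018]
[ 0.6127  0.1337 -0.0386  0.0055  0.    ] [-0.01 -0.44 -0.34  0.43  0.63 -0.21  0.59  0.13 -1.55 -0.4 ] lens [0.59580266 0.13438106 0.23384475] view [0.47373087 0.13910009 0.18939018]
tri lens [0.59362724 0.13520481 0.23519757]
```

```bash
python3 -m crank '{"travel":[[-1,0,2],[-2,0,4],[-3,0,6.5],[-4,0,9],[-5,0,11]],"turn":[[0,8,0],[0,16,0],[0,24,0],[0,32,0],[0,40,0]],"gripper":[0.4,0.4,0.4,0.4,0.4]}'
python3 rel.py .42 -.20 .32 0 135.5
```

```text
clock: 17.6
position: [0.4617, 0.1048, 0.2945]
tool_rot: [2.694, 0.212, 1.413]
force: [-0.1, -1.3, -0.5]
grip_width: 0.0514
finger_force: 0.0
clk 17.6 pos [0.4617 0.1048 0.2945] q [-0.31  0.06 -0.41  2.11  0.63  0.93 -1.21]
shift cm [ -4.17 -30.48   2.55] rotvec [ 3.45 28.98 50.71] 58.5
```

```bash
python3 -m crank '{"travel":[[-0.5,-3.5,0.5],[-1,-7,1],[-1.5,-10.5,1.5],[-2,-14,2],[-2.5,-18,2.5]],"turn":[[0.5,4.2,7.3],[1,8.4,14.6],[1.5,12.6,21.9],[2,16.8,29.2],[2.5,20,36]],"gripper":[0.4,0.4,0.4,0.4,0.4]}'
python3 rel.py .42 -.20 .32 0 135.5
```

```text
clock: 18.1
position: [0.4457, -0.0168, 0.3094]
tool_rot: [2.902, 0.192, 1.782]
force: [-0.0, 0.2, -0.1]
grip_width: 0.0513
finger_force: 0.0
clk 18.1 pos [ 0.4457 -0.0168  0.3094] q [-0.07 -0.04 -0.18  2.1   0.25  0.86 -0.16]
shift cm [ -2.57 -18.32   1.06] rotvec [ 3.05 17.49 31.8 ] 36.4
```

```bash
python3 -m crank '{"travel":[[-0.5,-3.6,0.2],[-1,-7.2,0.4],[-1.5,-10.8,0.6],[-2,-14.4,0.8],[-2.5,-18,1]],"turn":[[0.6,3.5,6.4],[1.2,7,12.8],[1.8,10.5,19.2],[2.4,14,25.6],[3,17.5,31.8]],"gripper":[0.4,0.4,0.4,0.4,0.4]}'
python3 rel.py .42 -.20 .32 0 135.5
```

```text
clock: 18.6
position: [0.4256, -0.1684, 0.3175]
tool_rot: [3.099, 0.066, 2.221]
force: [0.3, -0.2, 0.5]
grip_width: 0.0511
finger_force: 0.0
clk 18.6 pos [ 0.4256 -0.1684  0.3175] q [0.16 0.08 0.09 1.92 0.   1.07 0.9 ]
shift cm [-0.56 -3.16  0.25] rotvec [1.22 4.33 8.17] 9.3
```

```bash
python3 -m crank '{"travel":[[0,-1.6,0.2],[0,-3.2,0.2],[0,-3.2,0.2],[0,-3.2,0.2],[0,-3.2,0.2]],"turn":[[0.6,2.1,4.1],[1.2,4.3,8.2],[1.2,4.3,8.2],[1.2,4.3,8.2],[1.2,4.3,8.2]],"gripper":[0.4,0.4,0.4,0.4,0.4]}'
python3 rel.py .43 -.20 .32 0 135.5
python3 - <<'E'
from h import *
d=grab('wrist','w10')
c=np.array([.431,-.195,0]);y=np.radians(45.5);u=np.array([np.cos(y),np.sin(y),0]);v=np.array([-u[1],u[0],0])
for a,b in((.083,.037),(.083,-.037),(-.083,-.037),(-.083,.037)): print(proj(d,c+a*u+b*v+[0,0,.032]))
print('top',proj(d,c+[0,0,.113]),proj(d,c+.004*u+[0,0,.113]),proj(d,c+.03*v+[0,0,.083]),proj(d,c-.03*v+[0,0,.083]))
p=proj(d,c+[0,0,.1])[0].astype(int);g=cv2.cvtColor(d['pixels'],cv2.COLOR_RGB2GRAY)
for r in range(p[1]-60,min(480,p[1]+61),8): print(r,' '.join('%3d'%q for q in g[r,p[0]-60:p[0]+62:4]))
E
```

```text
clock: 19.1
position: [0.4258, -0.1988, 0.3189]
tool_rot: [-3.141, 0.002, 2.361]
force: [-0.4, 1.1, -0.1]
grip_width: 0.051
finger_force: 0.0
clk 19.1 pos [ 0.4258 -0.1988  0.3189] q [ 0.21  0.15  0.12  1.83 -0.02  1.17  1.12]
shift cm [ 0.42 -0.12  0.11] rotvec [0.09 0.07 0.24] 0.3
[[408.39653124 151.9579537 ]]
[[405.08709468 219.03596254]]
[[257.43383613 219.47331516]]
[[254.22039493 152.45146861]]
top [[332.42279542 199.71834806]] [[336.79167207 199.70510322]] [[331.97764767 163.38881761]] [[331.9090987  223.87507882]]
137 173 173 173 171 173 175 172 172 172 173 175 174 173 174 173 172 175 174 174 173 174 172 175 171 173 173 174 173 172 172 173
145 174 172 172 172 172 172 171 171  97  99  99 177 173 174 173 172 174 173 174 172  98  99  99 177 174 173 175 173 174 174 174
153  70  70  65  67  66  61  69  70  70  78  75  79  81  83 102 104 121 121 126 130 132 133  89  90  93  93 154 149 143 145 144
161  96  69  64 168 126 165 165 165  90  98  94  94  95  83  59  63 170 170 169 172 173  91  91  92  87  94  51  54  61 153 172
169 147  75  78 168 118 166 163 168  94  97  95  96  94  84 
[... 775 characters left out ...]
 143 164 165 163 162 163 160 161 158 158 148  61 167 168 148
225 149 142 178 174 172 171 173 173 172 170 172 173 173 174  90  92 174 173 172 172 174 173 174 172 173 172 174 164 167 168 174
233 173 174 173 172 172 174 172 174 173 172 174 176 174 173 172 174 173 172 172 173 173 175 172 174 174 173 174 174 175 175 172
241 171 175 174 173 170 173 172 173 172 173 173 172 173 173 174 172 173 171 174 172 171 175 172 173 173 173 172 175 174 174 172
249 175 174 171 174 173 172 174 170 174 171 172 173 175 171 173 174 173 172 174 173 173 171 174 172 174 175 172 172 171 173 176
257 174 172 174 170 171 174 173 173 171 176 174 172 172 172 173 172 172 173 175 174 170 174 174 128 129 133 135 129 126 126 128
```

```bash
python3 - <<'E'
from h import *
d=load('w10');g=cv2.cvtColor(d['pixels'],cv2.COLOR_RGB2GRAY)
for r in(160,175,190,200,212,218): print(r,'314..344',' '.join('%3d'%q for q in g[r,314:345]))
for c in(329,331): print('col',c,'150..230',' '.join('%3d'%q for q in g[150:230,c]))
for r in(180,): print('L 246..272',g[r,246:272],'R 396..420',g[r,396:420])
for c in(295,365): print('col',c,'142..160',g[142:160,c],'212..228',g[212:228,c])
E
```

```text
160 314..344  92  95  93  95  91  95  92  98  93  90  79  76  59  61  60  63  61  62  62 108 167 173 171 150 171 168 168 168 168 169 170
175 314..344  93  96  96  98  95  94  96  91  99  95  86  93 106 107 106 109 105 107 101 104 137 171 170 152 171 171 170 170 171 170 170
190 314..344  98  97  95  96  95 100  94  92 100  92  91 114 141 141 136 138 136 133 136 125 133 171 172 152 170 169 169 170 172 170 170
200 314..344  96  95 100  96  97  99  95  89  99 102  92 107 150 155 157 161 163 162 168 157 131 170 171 151 171 170 170 171 169 172 170
212 314..344  87  84  85  86  88  86  85 114 169 161  84  89 134 133 134 133 134 136 136 129 133 170 170 108  74  74  76  77  75  81  79
218 314..344 151 150 150 150 149 148 149 146 147 150 160 151 111 123 127 125 127 122 125 123 129 149 150 156 153 155 155 152 152 155 155
col 329 150..230 102 105  66 105 169 168 174 100  83  60  63  60  60  58  61  62  73  80  83  83  93  90  99 101 103 109 111 108 109 109 115 120 121 121 121 124 124 129 133 131 138 137 141 145 148 154 156 157 156 158 161 162 160 152 154 149 144 144 141 136 135 133 133 129 129 1
[... 255 characters left out ...]
 149 155 158 161 162 162 167 161 157 157 154 137 146 141 140 139 136 136 134 129 134 131 129 122 125 120 121 116 117 112  97 133 176 174 175
L 246..272 [172 171 172 172 172 175 174 173 173 174 168 142 139  94  98  95  96  98
  96  94 111 143 145 147 147 147] R 396..420 [176 172 175 171 159 173 174 173 171 174 172 174 174 173 174 173 173 172
 173 172 174 174 173 175]
col 295 142..160 [172 169 173 173 172 176 163 101 104 103  77  65 157 163 168 155 145 164] 212..228 [ 91  75  79 154 171 166 146 173 171 174 173 173 174 172 174 172]
col 365 142..160 [175 173 175 178  93 100 103  99  99  92  68  87  95  92  86  82  91  91] 212..228 [ 73  73 107 172 169 160 161 174 174 175 174 173 172 174 174 174]
```

```bash
python3 -m crank '{"travel":[[0.25,0.06,-2],[0.5,0.12,-6],[0.5,0.12,-10.5],[0.5,0.12,-14],[0.5,0.12,-16]],"turn":[[0,0,0.2],[0,0,0.2],[0,0,0.2],[0,0,0.2],[0,0,0.2]],"gripper":[0.55,0.55,0.55,0.55,0.55]}'
python3 -m crank '{"travel":[[0,0,-2],[0,0,-4.5],[0,0,-7],[0,0,-9.5],[0,0,-10.8]],"turn":[[0,0,0],[0,0,0],[0,0,0],[0,0,0],[0,0,0]],"gripper":[0.55,0.55,0.55,0.55,0.55]}'
```

```text
clock: 19.65
position: [0.4298, -0.1974, 0.1568]
tool_rot: [-3.14, -0.0, 2.365]
force: [0.1, -0.1, -0.0]
grip_width: 0.0383
finger_force: 0.0
clock: 20.15
position: [0.4303, -0.1975, 0.0495]
tool_rot: [-3.141, 0.001, 2.365]
force: [-0.2, 0.8, 0.6]
grip_width: 0.0386
finger_force: 0.0
```

```bash
python3 -m crank '{"travel":[[0,0,0],[0,0,0],[0,0,0],[0,0,0],[0,0,0]],"turn":[[0,0,0],[0,0,0],[0,0,0],[0,0,0],[0,0,0]],"gripper":[0.7,0.8,0.9,0.95,1]}' 80
python3 -m crank '{"travel":[[0,0,0],[0,0,0],[0,0,0],[0,0,0],[0,0,0]],"turn":[[0,0,0],[0,0,0],[0,0,0],[0,0,0],[0,0,0]],"gripper":[1,1,1,1,1]}' 90
```

```text
clock: 20.65
position: [0.4314, -0.1986, 0.052]
tool_rot: [-3.142, 0.003, 2.364]
force: [-1.2, 0.5, 7.6]
grip_width: 0.0067
finger_force: 78.6
clock: 21.15
position: [0.4313, -0.1985, 0.052]
tool_rot: [-3.142, 0.003, 2.364]
force: [-1.6, 0.7, 9.1]
grip_width: 0.0061
finger_force: 88.5
```

```bash
python3 -m crank '{"travel":[[0,0,0.5],[0,0,1.5],[0,0,3],[0,0,5],[0,0,7.5]],"turn":[[0,0,0],[0,0,0],[0,0,0],[0,0,0],[0,0,0]],"gripper":[1,1,1,1,1]}'
python3 -m crank '{"travel":[[0,0,3],[0,0,6],[0,0,9],[0,0,12],[0,0,14]],"turn":[[0,0,0],[0,0,0],[0,0,0],[0,0,0],[0,0,0]],"gripper":[1,1,1,1,1]}'
python3 - <<'E'
from h import *
d=grab('wrist','w11');from workcell import bot;o=bot.observe();M=R.from_euler('xyz',o['tool_rot']).as_matrix()
P=lambda x,y,s:proj(d,o['position']+M@np.array([x,y,-s]))[0].round(1)
# plate in tool frame: origin (lower edge) expected ~ 75mm beyond the tip
print(o['position'],o['force'],'lower edge pred',P(.03,0,-.043),P(.03,.004,-.043),P(.03,-.004,-.043),P(-.03,0,-.043),'shoulder',P(.03,0,.032))
g=cv2.cvtColor(d['pixels'],cv2.COLOR_RGB2GRAY)
for r in range(130,330,8): print(r,'300..350',' '.join('%3d'%q for q in g[r,300:351:2]))
E
```

```text
clock: 21.65
position: [0.4305, -0.1983, 0.1271]
tool_rot: [-3.141, 0.001, 2.364]
force: [-0.3, -0.5, -0.9]
grip_width: 0.0063
finger_force: 87.9
clock: 22.15
position: [0.4309, -0.1985, 0.2689]
tool_rot: [3.141, 0.004, 2.364]
force: [0.7, 0.4, -1.3]
grip_width: 0.0064
finger_force: 87.9
[ 0.43186024 -0.1988999   0.27116077] [ 0.86991388 -1.39617175  2.46040799] lower edge pred [326.3 200.1] [334.  200.1] [318.6 200.1] [326.2 306.5] shoulder [326.5 238.1]
130 300..350 177 177 178 177 176 177 178 179 179 176 177 178 178 178 177 177 176 179 176 176 177 177 179 176 177 179
138 300..350 178 178 176 175 175 177 175 178 178 176 177 179 178 177 176 178 177 175 179 176 177 178 176 177 176 180
146 300..350 169 185 132 183 180 182 180 179 178 180 179 179 180 180 180 179 166 188 132 184 182 184 129 183 182  99
154 300..350 169 169 168 168 167 167 170 171 169 171 168 171 171 172 170 173 175 171 172 171 171 173 173 172 172 173
162 300..350 170 172 172 172 171 179  93  96 130 173 123 171 164  96  99 107 174 163 173 175 175 176 174 173 173 172
170 300..350 170 170 172 170 170 175  94  96 123 174 13
[... 1584 characters left out ...]
82 300..350 177 179 171 103 127 125 120  84  85  88  86  79  84  86  80  82  83  83  84  83 127 125 125 126 123 126
290 300..350  67  67  68  66  68  68  61  85  86  87  86  82  81  81  83  81  82  81  83  62  65  64  60  68  65  67
298 300..350  69  72  70  71  69  71  55  87  87  86  87  84  87  87  81  86  80  85  80  63  58  60  67  69  66  68
306 300..350  64  66  67  68  66  61  56  87  84  86  88  87  89  86  86  82  87  87  83  64  51  67  69  60  68  70
314 300..350  69  62  69  68  63  43  51  86  87  87  90  89  88  90  91  92  89  90  82  66  34  65  64  61  70  69
322 300..350  60  64  66  63  62  40  38  46  91  88  90  87  86  83  88  92  86  88  61  35  36  57  62  64  66  63
```

```bash
cat > fin.py <<'E'
from h import *
from workcell import bot
o=bot.observe();H=R.from_euler('z',-.036)*R.from_euler('y',-.349)
T=H*R.from_euler('z',90,degrees=True)*R.from_euler('x',180,degrees=True)
O=np.array([.6126,.1338,.24]);view=O+H.apply([-.148,0,0]);tcp=view-T.apply([.0008,0,-.006])
v=(T*R.from_euler('xyz',o['tool_rot']).inv()).as_rotvec(degrees=True)
print('clk',o['clock'],'q',o['qpos'].round(2),'view',view.round(4),'tcp',tcp.round(4),'err cm',((tcp-o['position'])*100).round(2),'rot',v.round(2),np.linalg.norm(v).round(1),'F',o['force'].round(1),o['grip_width'],o['finger_force'])
E
python3 fin.py
```

```text
clk 22.2 q [ 0.21  0.2   0.12  1.9  -0.02  1.04  1.13] view [0.4736 0.1388 0.1894] tcp [0.4756 0.1379 0.1838] err cm [ 4.38 33.68 -8.74] rot [  7.91 -18.87 -46.95] 51.2 F [ 0.9 -1.4  2.5] 0.0069796227463905175 88.02005052566528
```

```bash
python3 -m crank '{"travel":[[0,1.5,0.2],[0,4.5,0.5],[0,8,0.5],[0,12,0.5],[0,15,0.5]],"turn":[[0.5,-1.2,-3],[1.2,-2.7,-7],[2,-4.5,-11],[2.7,-6,-15],[3.2,-7.5,-19]],"gripper":[1,1,1,1,1]}'
python3 -m crank '{"travel":[[0.3,3,0],[0.6,6,0],[0.9,9,0],[1.2,12,0],[1.5,14,0]],"turn":[[0.5,-1.2,-3],[1.2,-2.7,-7],[2,-4.5,-11],[2.7,-6,-15],[3.2,-7.5,-19]],"gripper":[1,1,1,1,1]}'
python3 fin.py
```

```text
clock: 22.7
position: [0.4302, -0.0466, 0.2714]
tool_rot: [3.002, 0.033, 2.027]
force: [0.7, 0.1, -1.7]
grip_width: 0.0066
finger_force: 87.9
clock: 23.2
position: [0.4455, 0.0933, 0.2715]
tool_rot: [2.861, 0.016, 1.692]
force: [-0.0, -1.2, -1.6]
grip_width: 0.0066
finger_force: 88.0
clk 23.2 q [-0.24  0.01 -0.18  2.15  0.14  0.73 -0.38] view [0.4736 0.1388 0.1894] tcp [0.4756 0.1379 0.1838] err cm [ 3.02  4.47 -8.78] rot [ 1.09 -3.89 -8.98] 9.8 F [-0.  -1.2 -1.6] 0.006559488992650733 87.95680046081543
```

```bash
python3 -m crank '{"travel":[[0.6,1.2,-1],[1.2,2.4,-3],[2,3.6,-5],[2.6,4.5,-7],[3,4.5,-8.4]],"turn":[[0.2,-0.8,-1.8],[0.4,-1.6,-3.6],[0.6,-2.4,-5.4],[0.8,-3.2,-7.2],[1.1,-3.9,-9]],"gripper":[1,1,1,1,1]}'
python3 -m crank '{"travel":[[0,0,0],[0,0,0],[0,0,0],[0,0,0],[0,0,0]],"turn":[[0,0,0],[0,0,0],[0,0,0],[0,0,0],[0,0,0]],"gripper":[1,1,1,1,1]}'
python3 fin.py
```

```text
clock: 23.7
position: [0.4756, 0.1375, 0.1862]
tool_rot: [2.794, 0.0, 1.536]
force: [0.8, -0.6, -1.8]
grip_width: 0.0067
finger_force: 88.0
clock: 24.2
position: [0.476, 0.1364, 0.1875]
tool_rot: [2.794, 0.0, 1.536]
force: [0.4, 0.2, -1.7]
grip_width: 0.0065
finger_force: 87.9
clk 24.2 q [-0.39  0.19 -0.17  2.23  0.49  0.49 -0.99] view [0.4736 0.1388 0.1894] tcp [0.4756 0.1379 0.1838] err cm [-0.04  0.15 -0.37] rot [ 0.02 -0.07 -0.07] 0.1 F [ 0.4  0.2 -1.7] 0.006462737951679685 87.87499666213989
```

Small correction, then verify the plate in hand (scene and wrist cameras, numerically).

```bash
python3 -m crank '{"travel":[[0,0.1,-0.2],[0,0.15,-0.37],[0,0.15,-0.37],[0,0.15,-0.37],[0,0.15,-0.37]],"turn":[[0,0,0],[0,0,0],[0,0,0],[0,0,0],[0,0,0]],"gripper":[1,1,1,1,1]}'
python3 fin.py
python3 - <<'E'
from h import *
d=grab('wrist','w12');s=grab('scene','s12');t=grab('top','t12')
from workcell import bot;o=bot.observe();M=R.from_euler('xyz',o['tool_rot']).as_matrix()
P=lambda c,x,y,sz:proj(c,o['position']+M@np.array([x,y,-sz]))[0].round(1)
print('pred near lower',P(d,.0308,.004,-.044),P(d,.0308,-.004,-.044),'mid',P(d,.0308,.004,.0),P(d,.0308,-.004,0))
g=cv2.cvtColor(d['pixels'],cv2.COLOR_RGB2GRAY)
for r in range(184,260,6): print(r,'304..346',' '.join('%3d'%q for q in g[r,304:347:2]))
print('scene outline pred',[P(s,x,0,z).tolist() for x,z in((-.03,-.044),(.03,-.044),(.03,.031),(-.03,.031))])
# link in top view: predicted corners vs earlier
u=np.array([np.cos(.786),np.sin(.786),0]);v=np.array([-u[1],u[0],0]);m=np.array([.5453,.239,.020])-.028*u
print('link top',proj(t,[m-.045*u,m+.03*u]).round(1))
g2=cv2.cvtColor(t['pixels'],cv2.COLOR_RGB2GRAY)
t0=load('top0');df=cv2.absdiff(t['pixels'],t0['pixels']).max(2)
for n,pt in dict(webcam=[.612,.134,.24],small=[.556,.038,.175],eraser=[.463,.14,.01],tin=[.551,-.078,.02],sharp=[.6,.27,.01],glue=[.62,.34,.09]).items():
    q=proj(t,pt)[0].astype(int);print(n,q,df[q[1]-12:q[1]+13,q[0]-12:q[0]+13].mean().round(1))
E
```

```text
clock: 24.7
position: [0.4758, 0.1381, 0.1831]
tool_rot: [2.795, 0.001, 1.536]
force: [-0.4, -0.9, -1.7]
grip_width: 0.0064
finger_force: 87.9
clk 24.7 q [-0.39  0.2  -0.17  2.23  0.5   0.48 -1.  ] view [0.4736 0.1388 0.1894] tcp [0.4756 0.1379 0.1838] err cm [-0.02 -0.02  0.07] rot [ 0.05 -0.13 -0.09] 0.2 F [-0.4 -0.9 -1.7] 0.006418174851926831 87.87471055984497
pred near lower [332.8 195.5] [317.6 195.5] mid [334.7 212.9] [315.8 212.9]
184 304..346  97  97 102 105 101 103  99 104 101 102  99 103 102 101  97 100 100 127 168 168 169 170
190 304..346  98 104 104 102 102 102 102  99 102 104 100  99 103 100 101 102  99 124 170 168 169 170
196 304..346  96  99 106 104 106 101 104  64  68  70  68  73  69  66  76 102 102 124 170 169 170 170
202 304..346 163 104 101 104 102 101  99  70  70  72  68  70  72  73  70 104 100 125 169 170 171 164
208 304..346 102 104 100 105 104 106  83  68  65  64  65  61  66  70  70  94 100 101 103  99 101 101
214 304..346 103 105 103 103 100 105  69  70  72  68  70  69  72  70  74  72 105  99 104 101 102  99
220 304..346 103 102 101 100 104  93  71  73  71  70
[... 198 characters left out ...]
  77  76  74  76  76  79  70  99  99 173 169 167 170
238 304..346 172 100 105 101 105  75  84  85  87  86  86  86  83  87  86  82  94 103 173 171 169 170
244 304..346 172  98 106 105  99  86  95  95  98 100  95  96  94  97  93  95  97  98 173 171 167 168
250 304..346 172  96 104 104 102  97 103 102 100 101  97  97  95 100 101  99 100  94 173 168 168 168
256 304..346 170 170  93 100  93 101 106 103 108 105 108 102 104 104 105 102 103 172 168 168 170 168
scene outline pred [[280.5, 239.2], [272.7, 226.5], [262.3, 209.0], [270.1, 221.7]]
link top [[255.3 263. ]
 [234.3 242.4]]
webcam [267 205] 5.9
small [312 233] 6.2
eraser [274 274] 76.3
tin [359 239] 5.7
sharp [223 222] 6.5
glue [188 211] 6.9
```

```bash
python3 -m crank '{"travel":[[0,0,0],[0,0,0],[0,0,0],[0,0,0],[0,0,0]],"turn":[[0,0,0],[0,0,0],[0,0,0],[0,0,0],[0,0,0]],"gripper":[1,1,1,1,1]}'
python3 fin.py; python3 -c "
from workcell import bot
print(bot.job_done())"
```

```text
clock: 25.35
position: [0.4758, 0.1381, 0.1831]
tool_rot: [2.795, 0.001, 1.536]
force: [-0.4, -0.3, -2.5]
grip_width: 0.0064
finger_force: 87.9
clk 25.35 q [-0.39  0.2  -0.17  2.23  0.5   0.48 -1.01] view [0.4736 0.1388 0.1894] tcp [0.4756 0.1379 0.1838] err cm [-0.02 -0.01  0.06] rot [ 0.04 -0.12 -0.08] 0.2 F [-0.4 -0.3 -2.5] 0.006365712877161005 87.87444591522217
the job is handed in; nothing more can be done
None
```

I handed the job in at 25.4 s: the link plate hangs flat on the stand's foot, released, and the round-topped plate is held square to the lens, under 1 mm from my measured 13 cm view point (webcam head tilt measured at 20°); the hand-in returned no verdict.

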